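# Clear the clay offcuts into the reclaim tub

### The arm

A 7-joint arm with a two-finger parallel gripper is mounted at the origin on the work surface. World frame = base frame: x ahead of the robot, y to its left, z up, the work surface at z = 0. Lengths are in m, angles in rad, forces in N, time in s.
With the tool pointing down it reaches from about 0.425 to 1.025 m from the base axis. Payload 9.4 kg.
Tool frame: the origin (TCP) lies at the very end of the fingers, on their centre line; the grasp point (between the pads) lies bot.grip_point_offset behind it (bot.grip_point_offset is the distance from the TCP to the grasp point, in m); z points along the fingers, y is the line along which they close (so a half turn about z gives the same grasp; the last joint's range is limited). The gripper opens to 93 mm and grips with 3 to 60 N. Pads are 15 mm wide; open, the fingers measure 128 mm over their backs; the gripper's body (75 mm by 188 mm) begins 65 mm behind the grasp point.
Start: joints at [-0.077, 0.599, -0.003, 1.599, 0.002, 0.943, -0.08], TCP at [0.725, -0, 0.219] pointing down, gripper open.
Joint ranges: [-2.57, 2.57], [-0.35, 1.97], [-1.29, 1.29], [0.11, 2.56], [-1.05, 4.19], [0.11, 1.86], [-2.63, 2.63]. Speed limits (rad/s): [2.22, 2.22, 3.01, 3.01, 3.14, 3.14, 3.14].

### API

Orientations are given as a unit quaternion [x, y, z, w].
In Python, from plant import bot, viewer gives the robot as it stands.
- The arm moves only by the shell command python3 -m crank 'ROWS'. ROWS is JSON, a list of rows, each an object with "translation": the shift along the world's x, y, z each as a share of 0.2 m, from -1 to 1, a list of three; "rot": the turn, a rotation vector about the world's x, y, z each as a share of 90 degrees, from -1 to 1, a list of three; "hand": the opening, from 0 (shut) to 1 (fully open). In form: [{"translation": [dx, dy, dz], "rot": [ax, ay, az], "hand": hand}, ...]. A call has exactly 8 rows; each row is the pose to reach, as a shift and turn from the pose commanded when the call began; what a row does not reach only later rows make up. A row lasts 1/10 s, in which the tool goes at most 50 mm and 8.59 degrees, less where a joint would pass 70% of its speed; a pose out of reach is approached as far as the arm can. A call with a number of a shift or a turn outside -1 to 1 is refused whole. A call with a gripper value outside its range is refused whole. The fingers move at their own pace and stop on an object; the grip force is fixed at half the most. Time passes only in rows, so rows that repeat a pose let the fingers close, or fill a call up. It gives the time, the measured TCP pose, the force, the opening and the grip force at its end, in the units of the state.
- bot.state(): the state, without advancing time (a new reading comes with each control period).
- viewer.capture(name): name is "scene" or "side" or "wrist"; returns a dict with "image" (400x640x3 uint8, red, green, blue), "camera_matrix" (3x3 intrinsics, pixels), "origin" and "orientation" of the camera in the world; the wrist camera has in their place "hand_eye" (4x4, takes a point from camera to tool coordinates, whose origin is the TCP and whose axes are the flange's). Camera axes: x right, y down, z forward; pixel columns grow to the right and rows downward; lengths in m; the calibration is good to about 2 mm. A picture is of the moment at which its call begins: read the wrist's pose just before it. There is no depth.
- bot.finish_job(): hands the job in; it is judged then, once.
The state is a dict: "time": time; "joint_pos": joint angles; "qd": joint speeds; "effort": joint torques, N m; "position": TCP position; "tcp_rot": TCP orientation; "wrist_force": force on the tool from outside, world axes, zero at the start; "ft_torque": the same for the moment, N m; "grip_width": finger opening in m; "grip_force": force on a finger pad.
Only numpy, scipy, OpenCV 4.12 (cv2) and the standard library are available. Lean on these libraries where they do the work, as an engineer would, in place of code of your own. Each camera call takes 0.05 s, during which the arm holds its last target. There are 200 camera calls.

### The job

Gather all the small loose clay offcuts from the table into the open-fronted wooden tray; once they are all in it, tip the tray out into whichever white tub already holds the big clay block, not the one with the wooden tool, so that every offcut ends up in the tub with the block. Then set the empty tray upright, centred and square on the narrow plank raised on bricks, and leave the tubs' own contents in their tubs and the beaker and the cup where they stand.

Things in the scene. Friction and masses are not known exactly. Their poses are not given: they have to be found in the camera images.
- offcut1: One of up to six loose dry clay offcuts (four to six are there; an absent one reads None from the start): a solid hexagonal prism, 28 mm across flats (32 across corners), 32 mm long, 45 g, standing on end on the table. Origin at its centre; z along the prism's length; flat faces look along its y axis and every 60 degrees from it about z.
- offcut2: One of up to six loose dry clay offcuts (four to six are there; an absent one reads None from the start): a solid hexagonal prism, 28 mm across flats (32 across corners), 32 mm long, 45 g, standing on end on the table. Origin at its centre; z along the prism's length; flat faces look along its y axis and every 60 degrees from it about z.
- offcut3: One of up to six loose dry clay offcuts (four to six are there; an absent one reads None from the start): a solid hexagonal prism, 28 mm across flats (32 across corners), 32 mm long, 45 g, standing on end on the table. Origin at its centre; z along the prism's length; flat faces look along its y axis and every 60 degrees from it about z.
- offcut4: One of up to six loose dry clay offcuts (four to six are there; an absent one reads None from the start): a solid hexagonal prism, 28 mm across flats (32 across corners), 32 mm long, 45 g, standing on end on the table. Origin at its centre; z along the prism's length; flat faces look along its y axis and every 60 degrees from it about z.
- offcut5: One of up to six loose dry clay offcuts (four to six are there; an absent one reads None from the start): a solid hexagonal prism, 28 mm across flats (32 across corners), 32 mm long, 45 g, standing on end on the table. Origin at its centre; z along the prism's length; flat faces look along its y axis and every 60 degrees from it about z.
- offcut6: One of up to six loose dry clay offcuts (four to six are there; an absent one reads None from the start): a solid hexagonal prism, 28 mm across flats (32 across corners), 32 mm long, 45 g, standing on end on the table. Origin at its centre; z along the prism's length; flat faces look along its y axis and every 60 degrees from it about z.
- tray: Loose wooden tray, open on its mouth side: 150 mm deep (x), 200 wide (y), 0.32 kg. Origin: centre of underside; mouth at x=-75, back wall at +75. Floor 5 mm thick; back and end walls 5 and 4 thick, 45 high. Bar handle 14 thick (x), z=50 to 85, runs along y from end to end at x=+25. Floor from mouth to bar (x -75 to +18, y -96 to +96) is open from above.
- stand: Fixed narrow raised support: a grey-faced plank 70 mm wide (x) by 220 mm long (y) on two bricks, top at z=80 mm. Origin at the table under its centre.
- tub_left: Fixed open white tub on the robot's left, 230 mm (x) by 250 mm (y) and 70 mm high, walls and floor 5 mm. Origin at the centre of its underside; its x points away from the robot.
- tub_right: The same white tub on the robot's right.
- block: Big hexagonal block of dry clay, 64 mm across flats, 40 mm high, lying in one of the two tubs: it marks the clay tub. Origin at the centre of its underside.
- rib: Wooden shaping tool like a small paddle, 130 mm long, up to 44 mm wide, 16 mm thick, lying in the other tub. Origin on its underside near the middle, x along it.
- beaker: Finished hollow hexagonal clay beaker, 75 mm across flats, 130 mm tall, standing beyond the work; to be left alone. Origin at the centre of its underside.
- cup: White plastic cup, 76 mm across, 70 mm tall; to be left alone. Origin at the centre of its underside.
Things that resemble listed ones, but are neither listed nor needed, are in the scene too. Of the things that look like the tray, take the one that is farthest from the robot's base at the start.

How it is judged:
By the outcome, as a careful person would: the job done as asked, in the order asked, and still so for the second after the job is handed in, with the robot touching nothing.
Of offcut1, offcut2, offcut3, offcut4, offcut5, offcut6 only 4 to 6 are there at a start; the rules pass over those that are not, and their reading is None.
At some moment in a run one of offcut1, offcut2, offcut3, offcut4, offcut5, offcut6 may be knocked a few centimetres aside while the robot is not near it.
It also fails if it takes over 208 s, if anything falls off the work surface, if the arm or the gripper's body presses on something with over 40 N, if the wrist force passes 120 N, or if a joint passes its speed limit or range.

## Working session

There is one attempt and no reset: what is moved stays moved. The work goes in short steps, Python scripts to look and compute and a shell command to move; the robot and the scene stay as the last step left them, time stands still between calls to the robot, and variables do not carry over. Pictures are saved under pics/ and viewed, at most 18 in all, crops included, and the job is handed in when it is done.

```bash
ls; mkdir -p pics; cat > h.py <<'E'
import numpy as np,cv2
from plant import bot,viewer
from scipy.spatial.transform import Rotation as R
def cap(n,save=None):
    s=bot.state(); c=viewer.capture(n)
    if 'hand_eye' in c:
        T=np.eye(4);T[:3,:3]=R.from_quat(s['tcp_rot']).as_matrix();T[:3,3]=s['position'];T=T@np.array(c['hand_eye'])
    else:
        T=np.eye(4);o=np.array(c['orientation']);T[:3,:3]=o if o.shape==(3,3) else R.from_quat(o).as_matrix();T[:3,3]=c['origin']
    if save: cv2.imwrite('pics/'+save+'.png',c['image'][:,:,::-1])
    np.savez('last_'+n+'.npz',im=c['image'],K=c['camera_matrix'],T=T)
    return c['image'],np.array(c['camera_matrix']),T
def load(n):
    d=np.load('last_'+n+'.npz');return d['im'],d['K'],d['T']
def ray(px,K,T,z):
    d=T[:3,:3]@np.linalg.inv(K)@np.array([px[0],px[1],1.]);o=T[:3,3]
    return o+d*(z-o[2])/d[2]
def proj(p,K,T):
    q=T[:3,:3].T@(np.array(p)-T[:3,3]);q=K@q;return q[:2]/q[2]
E
python3 - <<'E'
from h import *
for n in('scene','side','wrist'):
    im,K,T=cap(n,n+'0');print(n,K.tolist(),T.round(3).tolist())
print(bot.state(),bot.grip_point_offset)
E
```

```text
pics
scene [[482.727529519049, 0.0, 316.95561315709944], [0.0, 482.727529519049, 201.75011035324653], [0.0, 0.0, 1.0]] [[0.435, 0.522, -0.734, 1.336], [0.901, -0.245, 0.359, -0.412], [0.008, -0.817, -0.576, 0.705], [0.0, 0.0, 0.0, 1.0]]
side [[465.6505230456671, 0.0, 326.3550891091103], [0.0, 465.6505230456671, 198.13166535190442], [0.0, 0.0, 1.0]] [[0.777, -0.325, 0.54, -0.33], [-0.629, -0.378, 0.679, -0.995], [-0.016, -0.867, -0.498, 0.799], [0.0, 0.0, 0.0, 1.0]]
wrist [[304.85260706711506, 0.0, 318.46459341015134], [0.0, 304.85260706711506, 202.65455264681358], [0.0, 0.0, 1.0]] [[1.0, 0.001, -0.0, 0.725], [0.001, -0.971, -0.239, 0.067], [-0.001, 0.239, -0.971, 0.383], [0.0, 0.0, 0.0, 1.0]]
{'time': 0.15, 'joint_pos': array([-0.07670708,  0.59992268, -0.00252791,  1.59993455,  0.00184222,
        0.94288814, -0.07979481]), 'qd': array([ 2.44265140e-05, -1.03307133e-03,  1.54079326e-03, -1.59657202e-03,
        1.90515431e-03,  1.92091271e-03,  1.43897925e-03]), 'effort': array([ 4.23705205e-03, -7.65584278e+01,  1.49971146e+00, -2.52563953e+01,
       -5.22377843e-02,  1.48844108e-02,  9.41959070e-05]), 'position': array([ 7.24643624e-01, -2.41922134e-05,  2.17976202e-01]), 'tcp_rot': array([ 7.07077441e-01,  7.07135885e-01, -4.58126671e-04, -3.49280819e-04]), 'wrist_force': array([ 0.28828715, -0.66899894, -0.334986  ]), 'ft_torque': array([0.04393865, 0.03422483, 0.08214074]), 'grip_force': 0.0, 'grip_width': 0.0927698688764374} 0.0188
```

View pics/scene0.png

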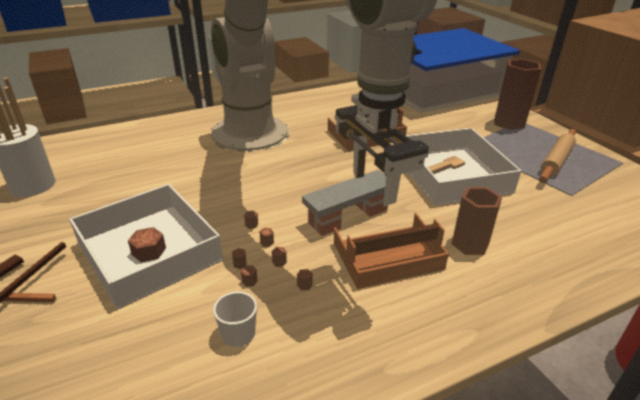

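View pics/side0.png

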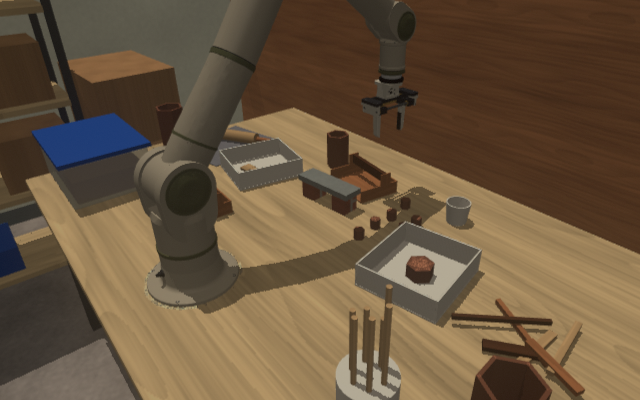

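View pics/wrist0.png

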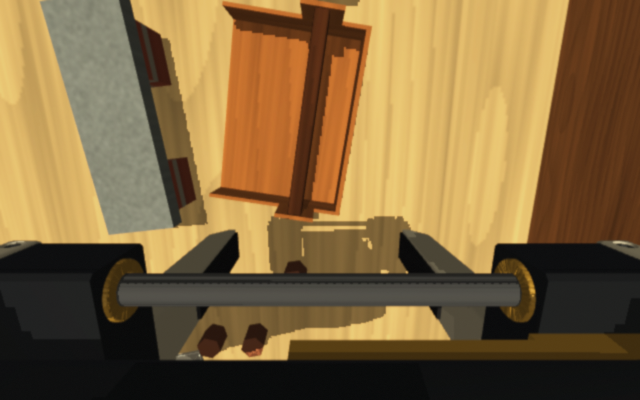

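Scene: offcuts at (251,218), (266,237), (239,258), (279,257), (249,276), (305,279), so six of them. The block is in the tub at (148,240) and the tool is in the tub at (455,165). The plank is at (345,195).
Tray candidates: (390,250), the far one, and (350,130), partly hidden near the base. By the description I take (390,250), and I'll check it by range and a crop.

```bash
cat > off.py <<'E'
from h import *
def offs(new=True,roi=(200,340,195,310)):
    im,K,T=cap('scene') if new else load('scene')
    hsv=cv2.cvtColor(im,cv2.COLOR_RGB2HSV)
    m=((hsv[:,:,2]<120)&((hsv[:,:,0]<9)|(hsv[:,:,0]>170))&(hsv[:,:,1]>60)).astype(np.uint8)
    mm=np.zeros_like(m);a,b,c,d=roi;mm[c:d,a:b]=m[c:d,a:b]
    n,l,s,ce=cv2.connectedComponentsWithStats(mm)
    return [(ce[i].round(1),s[i,4],ray(ce[i],K,T,.016).round(4)) for i in range(1,n) if s[i,4]>25],mm
E
python3 - <<'E'
from off import *
o,m=offs(False)
for x in o:print(x)
im,K,T=load('scene')
for p in [(390,250),(350,130)]:
    q=ray(p,K,T,.02);print('tray cand',p,q.round(3),np.hypot(*q[:2]))
for n,p in dict(tub0=(73,215),tub1=(170,190),tub2=(219,237),tub3=(108,298)).items():
    print(n,ray(p,K,T,.07 if n!='tub3' else 0).round(3))
print('block',ray((148,240),K,T,.03).round(3),'cup',ray((236,320),K,T,.03).round(3),'beaker',ray((476,220),K,T,.06).round(3))
for p in [(303,200),(316,210),(387,180)]: print('stand',ray(p,K,T,.08).round(3))
im,K,T=load('wrist')
hsv=cv2.cvtColor(im,cv2.COLOR_RGB2HSV)
for p in [(234,3),(371,27),(341,214),(213,195)]: print('tray top',ray(p,K,T,.045).round(3), hsv[p[1],p[0]])
for p in [(222,180),(236,20)]: print('tray floor',ray(p,K,T,.005).round(3))
for p in [(108,233),(179,226),(43,0),(125,0)]: print('stand',ray(p,K,T,.08).round(3))
s=load('scene')[0][100:330,190:470]
cv2.imwrite('pics/crop1.png',cv2.resize(s[:,:,::-1],None,fx=2.5,fy=2.5))
E
```

```text
tray cand (390, 250) [0.694 0.079 0.02 ] 0.6986277718431594
tray cand (350, 130) [0.158 0.277 0.02 ] 0.31868770734472684
tub0 [ 0.347 -0.52   0.07 ]
tub1 [ 0.338 -0.309  0.07 ]
tub2 [ 0.556 -0.254  0.07 ]
tub3 [ 0.56  -0.488  0.   ]
block [ 0.451 -0.387  0.03 ] cup [ 0.747 -0.284  0.03 ] beaker [0.727 0.277 0.06 ]
stand [ 0.521 -0.049  0.08 ]
stand [ 0.568 -0.039  0.08 ]
stand [0.531 0.169 0.08 ]
tray top [0.642 0.186 0.045] [ 15 177 203]
tray top [0.777 0.165 0.045] [ 15 172 205]
tray top [ 0.751 -0.03   0.045] [ 21 129 234]
tray top [ 0.605 -0.008  0.045] [ 13 195 194]
tray floor [0.604 0.003 0.005]
tray floor [0.633 0.183 0.005]
stand [ 0.504 -0.041  0.08 ]
stand [ 0.579 -0.033  0.08 ]
stand [0.482 0.176 0.08 ]
stand [0.554 0.176 0.08 ]
```

View pics/crop1.png

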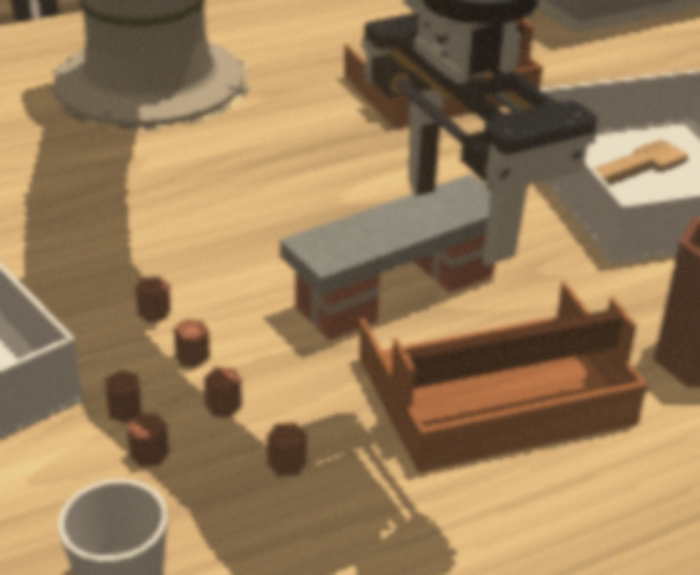

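```bash
sed -i 's/^    m=.*/    m=((hsv[:,:,2]<115)\&((hsv[:,:,0]<13)|(hsv[:,:,0]>170))\&(hsv[:,:,1]>60)).astype(np.uint8)/' off.py
python3 - <<'E'
from off import *
im,K,T=load('scene');hsv=cv2.cvtColor(im,cv2.COLOR_RGB2HSV)
for p in [(251,218),(266,237),(239,258),(279,257),(249,276),(305,279),(290,310),(240,200)]: print(hsv[p[1],p[0]],ray(p,K,T,.016).round(3))
for x in offs(False)[0]:print(x)
E
```

```text
[ 13 138  74] [ 0.453 -0.153  0.016]
[ 13 135  70] [ 0.534 -0.146  0.016]
[ 12 135  68] [ 0.576 -0.223  0.016]
[ 12 129  69] [ 0.609 -0.145  0.016]
[ 12 126  73] [ 0.636 -0.222  0.016]
[ 12 136  73] [ 0.693 -0.122  0.016]
[ 18 113 124] [ 0.755 -0.182  0.016]
[ 17 112 128] [ 0.371 -0.153  0.016]
(array([311.3, 218.9]), np.int32(55), array([ 0.517 , -0.0258,  0.016 ]))
(array([329.3, 216.1]), np.int32(110), array([0.5252, 0.0177, 0.016 ]))
(array([250.8, 218.8]), np.int32(112), array([ 0.4561, -0.1544,  0.016 ]))
(array([327.8, 227.1]), np.int32(207), array([ 0.5613, -0.0046,  0.016 ]))
(array([266.1, 237.8]), np.int32(52), array([ 0.537 , -0.1467,  0.016 ]))
(array([243.8, 265.8]), np.int32(281), array([ 0.6029, -0.2213,  0.016 ]))
(array([278.3, 255.6]), np.int32(103), array([ 0.6039, -0.1445,  0.016 ]))
(array([304.1, 278.2]), np.int32(127), array([ 0.6897, -0.123 ,  0.016 ]))
```

The crop confirms the far tray at (390,250): open mouth towards the plank, bar handle, and empty. The other one at (350,130) is nearer the base. I'll start with the offcut nearest the tray, with the fingers aligned to the tray's y.

```bash
python3 -m crank '[{"translation":[-0.02,-0.08,-0.05],"rot":[0,0,0.09],"hand":0.7},{"translation":[-0.05,-0.2,-0.12],"rot":[0,0,0.18],"hand":0.7},{"translation":[-0.08,-0.3,-0.2],"rot":[0,0,0.27],"hand":0.7},{"translation":[-0.1,-0.4,-0.3],"rot":[0,0,0.36],"hand":0.7},{"translation":[-0.13,-0.5,-0.4],"rot":[0,0,0.45],"hand":0.7},{"translation":[-0.15,-0.55,-0.45],"rot":[0,0,0.54],"hand":0.7},{"translation":[-0.17,-0.6,-0.5],"rot":[0,0,0.63],"hand":0.7},{"translation":[-0.17,-0.61,-0.52],"rot":[0,0,0.72],"hand":0.7}]'
python3 -m crank '[{"translation":[0,0,0],"rot":[0,0,0.09],"hand":0.7},{"translation":[0,0,0],"rot":[0,0,0.16],"hand":0.7},{"translation":[0,0,0],"rot":[0,0,0.16],"hand":0.7},{"translation":[0,0,0],"rot":[0,0,0.16],"hand":0.7},{"translation":[0,0,0],"rot":[0,0,0.16],"hand":0.7},{"translation":[0,0,0],"rot":[0,0,0.16],"hand":0.7},{"translation":[0,0,0],"rot":[0,0,0.16],"hand":0.7},{"translation":[0,0,0],"rot":[0,0,0.16],"hand":0.7}]'
python3 - <<'E'
from off import *
im,K,T=cap('wrist','w1');print(bot.state()['position'],bot.state()['joint_pos'].round(2), [proj((x,y,.016),K,T).round() for x,y in[(.691,-.122),(.636,-.222),(.606,-.145)]])
E
```

```text
time: 0.95
position: [0.6896, -0.124, 0.1131]
tcp_rot: [0.216, 0.976, -0.001, -0.001]
wrist_force: [0.0, -1.0, -0.2]
grip_width: 0.0648
grip_force: 0.0
time: 1.75
position: [0.691, -0.1218, 0.1147]
tcp_rot: [0.094, 0.996, -0.0, 0.0]
wrist_force: [-0.0, 0.3, 1.0]
grip_width: 0.0654
grip_force: 0.0
[ 0.69102652 -0.12186658  0.1146948 ] [ 0.33  0.71 -0.38  1.72  0.35  0.78  1.16] [array([317., 203.]), array([192., 163.]), array([271., 111.])]
```

View pics/w1.png

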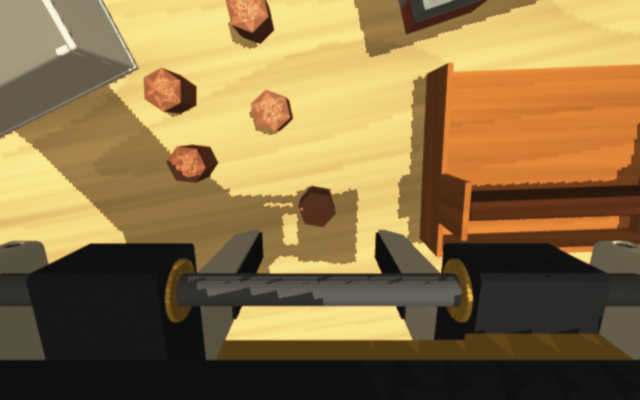

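The wrist view puts offcut F at (317,205) between the fingers, as predicted, with the others at (190,160), (271,111), (168,90) and (250,15). I'll grasp F.

```bash
python3 -m crank '[{"translation":[0,0,-0.15],"rot":[0,0,0],"hand":0.7},{"translation":[0,0,-0.35],"rot":[0,0,0],"hand":0.7},{"translation":[0,0,-0.48],"rot":[0,0,0],"hand":0.7},{"translation":[0,0,-0.53],"rot":[0,0,0],"hand":0.7},{"translation":[0,0,-0.53],"rot":[0,0,0],"hand":0.2},{"translation":[0,0,-0.53],"rot":[0,0,0],"hand":0.2},{"translation":[0,0,-0.53],"rot":[0,0,0],"hand":0.2},{"translation":[0,0,-0.53],"rot":[0,0,0],"hand":0.2}]'
python3 -m crank '[{"translation":[0,0,0],"rot":[0,0,0],"hand":0.2},{"translation":[0,0,0.1],"rot":[0,0,0],"hand":0.2},{"translation":[0,0,0.3],"rot":[0,0,0],"hand":0.2},{"translation":[0,0,0.45],"rot":[0,0,0],"hand":0.2},{"translation":[0,0.15,0.53],"rot":[0,0,0],"hand":0.2},{"translation":[0.01,0.35,0.53],"rot":[0,0,0],"hand":0.2},{"translation":[0.02,0.55,0.53],"rot":[0,0,0],"hand":0.2},{"translation":[0.03,0.75,0.53],"rot":[0,0,0],"hand":0.2}]'
python3 -c "
from plant import bot;s=bot.state();print(s['position'],s['grip_width'],s['grip_force'])"
```

```text
time: 2.6
position: [0.6918, -0.1222, 0.0101]
tcp_rot: [0.094, 0.996, -0.0, 0.001]
wrist_force: [0.2, -1.1, -0.1]
grip_width: 0.0376
grip_force: 0.0
time: 3.4
position: [0.6971, 0.0292, 0.1154]
tcp_rot: [0.094, 0.996, 0.0, 0.001]
wrist_force: [0.9, 0.3, 0.2]
grip_width: 0.0302
grip_force: 30.0
[0.69706551 0.0291644  0.11544785] 0.030191886363005835 29.998837653547525
```

```bash
python3 -m crank '[{"translation":[0,0.2,0],"rot":[0,0,0],"hand":0.2},{"translation":[0,0.4,0],"rot":[0,0,0],"hand":0.2},{"translation":[0,0.54,0],"rot":[0,0,0],"hand":0.2},{"translation":[0,0.54,-0.15],"rot":[0,0,0],"hand":0.2},{"translation":[0,0.54,-0.33],"rot":[0,0,0],"hand":0.2},{"translation":[0,0.54,-0.44],"rot":[0,0,0],"hand":0.2},{"translation":[0,0.54,-0.48],"rot":[0,0,0],"hand":0.2},{"translation":[0,0.54,-0.48],"rot":[0,0,0],"hand":0.4}]'
python3 -m crank '[{"translation":[0,0,0],"rot":[0,0,0],"hand":0.4},{"translation":[0,0,0],"rot":[0,0,0],"hand":0.4},{"translation":[0,0,0.12],"rot":[0,0,0],"hand":0.4},{"translation":[0,0,0.3],"rot":[0,0,0],"hand":0.4},{"translation":[0,0,0.48],"rot":[0,0,0],"hand":0.7},{"translation":[-0.1,-0.2,0.48],"rot":[0,0,0],"hand":0.7},{"translation":[-0.2,-0.4,0.48],"rot":[0,0,0],"hand":0.7},{"translation":[-0.3,-0.6,0.48],"rot":[0,0,0],"hand":0.7}]'
python3 - <<'E'
from off import *
im,K,T=cap('scene','s1')
cv2.imwrite('pics/s1.png',cv2.resize(im[180:330,190:470,::-1],None,fx=2.5,fy=2.5))
for x in offs(False)[0]:print(x)
E
```

```text
time: 4.2
position: [0.6965, 0.1359, 0.0179]
tcp_rot: [0.094, 0.996, -0.0, -0.001]
wrist_force: [0.2, -0.5, 0.2]
grip_width: 0.0347
grip_force: 0.0
time: 5.0
position: [0.6369, 0.0149, 0.1164]
tcp_rot: [0.094, 0.996, 0.0, 0.001]
wrist_force: [0.6, -1.4, 0.4]
grip_width: 0.0632
grip_force: 0.0
(array([311.5, 218.5]), np.int32(66), array([ 0.5158, -0.0246,  0.016 ]))
(array([328.7, 216.4]), np.int32(105), array([0.5256, 0.0159, 0.016 ]))
(array([251. , 221.2]), np.int32(54), array([ 0.4649, -0.1571,  0.016 ]))
(array([327.7, 227. ]), np.int32(205), array([ 0.561 , -0.0047,  0.016 ]))
(array([268. , 238.9]), np.int32(41), array([ 0.5423, -0.1444,  0.016 ]))
(array([239. , 257.9]), np.int32(134), array([ 0.5751, -0.2227,  0.016 ]))
(array([278.3, 252.5]), np.int32(72), array([ 0.5945, -0.1408,  0.016 ]))
(array([250.3, 276.4]), np.int32(50), array([ 0.6385, -0.2195,  0.016 ]))
```

View pics/s1.png

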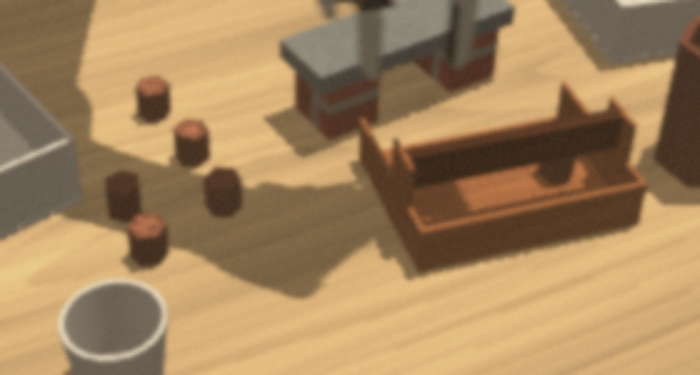

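The crop shows F standing in the tray under the bar at (558,170). The other five are unmoved. Next is D at (222,190).

```bash
python3 -m crank '[{"translation":[-0.04,-0.2,0],"rot":[0,0,0],"hand":0.7},{"translation":[-0.08,-0.4,0],"rot":[0,0,0],"hand":0.7},{"translation":[-0.12,-0.6,0],"rot":[0,0,0],"hand":0.7},{"translation":[-0.155,-0.8,0],"rot":[0,0,0],"hand":0.7},{"translation":[-0.155,-0.8,-0.15],"rot":[0,0,0],"hand":0.7},{"translation":[-0.155,-0.8,-0.35],"rot":[0,0,0],"hand":0.7},{"translation":[-0.155,-0.8,-0.48],"rot":[0,0,0],"hand":0.7},{"translation":[-0.155,-0.8,-0.53],"rot":[0,0,0],"hand":0.5}]'
python3 -m crank '[{"translation":[0,0,0],"rot":[0,0,0],"hand":0.2},{"translation":[0,0,0],"rot":[0,0,0],"hand":0.2},{"translation":[0,0,0],"rot":[0,0,0],"hand":0.2},{"translation":[0,0,0],"rot":[0,0,0],"hand":0.2},{"translation":[0,0,0],"rot":[0,0,0],"hand":0.2},{"translation":[0,0,0.15],"rot":[0,0,0],"hand":0.2},{"translation":[0,0,0.35],"rot":[0,0,0],"hand":0.2},{"translation":[0,0,0.53],"rot":[0,0,0],"hand":0.2}]'
```

```text
time: 5.85
position: [0.6054, -0.144, 0.0073]
tcp_rot: [0.094, 0.996, 0.0, -0.001]
wrist_force: [-0.1, 0.2, 0.6]
grip_width: 0.0604
grip_force: 0.0
time: 6.65
position: [0.6059, -0.1439, 0.1163]
tcp_rot: [0.094, 0.996, 0.0, -0.0]
wrist_force: [0.9, -0.7, -0.3]
grip_width: 0.0293
grip_force: 30.0
```

```bash
python3 -m crank '[{"translation":[0.05,0.12,0],"rot":[0,0,0],"hand":0.2},{"translation":[0.1,0.27,0],"rot":[0,0,0],"hand":0.2},{"translation":[0.15,0.43,0],"rot":[0,0,0],"hand":0.2},{"translation":[0.2,0.58,0],"rot":[0,0,0],"hand":0.2},{"translation":[0.25,0.73,0],"rot":[0,0,0],"hand":0.2},{"translation":[0.3,0.88,0],"rot":[0,0,0],"hand":0.2},{"translation":[0.36,0.97,0],"rot":[0,0,0],"hand":0.2},{"translation":[0.4,1.0,0],"rot":[0,0,0],"hand":0.2}]'
python3 -m crank '[{"translation":[0,0.12,0],"rot":[0,0,0],"hand":0.2},{"translation":[0,0.12,-0.15],"rot":[0,0,0],"hand":0.2},{"translation":[0,0.12,-0.33],"rot":[0,0,0],"hand":0.2},{"translation":[0,0.12,-0.44],"rot":[0,0,0],"hand":0.2},{"translation":[0,0.12,-0.49],"rot":[0,0,0],"hand":0.2},{"translation":[0,0.12,-0.49],"rot":[0,0,0],"hand":0.4},{"translation":[0,0.12,-0.49],"rot":[0,0,0],"hand":0.4},{"translation":[0,0.12,-0.49],"rot":[0,0,0],"hand":0.4}]'
python3 -m crank '[{"translation":[0,0,0.1],"rot":[0,0,0],"hand":0.4},{"translation":[0,0,0.3],"rot":[0,0,0],"hand":0.4},{"translation":[0,0,0.49],"rot":[0,0,0],"hand":0.7},{"translation":[-0.05,-0.2,0.49],"rot":[0,0,0],"hand":0.7},{"translation":[-0.1,-0.4,0.49],"rot":[0,0,0],"hand":0.7},{"translation":[-0.15,-0.6,0.49],"rot":[0,0,0],"hand":0.7},{"translation":[-0.2,-0.8,0.49],"rot":[0,0,0],"hand":0.7},{"translation":[-0.25,-1,0.49],"rot":[0,0,0],"hand":0.7}]'
python3 - <<'E'
from off import *
for x in offs()[0]:print(x)
E
```

```text
time: 7.45
position: [0.6866, 0.0591, 0.1152]
tcp_rot: [0.093, 0.996, 0.001, 0.0]
wrist_force: [0.5, -0.8, -0.4]
grip_width: 0.0298
grip_force: 30.0
time: 8.25
position: [0.6868, 0.0798, 0.0179]
tcp_rot: [0.094, 0.996, 0.0, 0.001]
wrist_force: [-0.2, 0.5, -0.6]
grip_width: 0.0375
grip_force: 0.0
time: 9.05
position: [0.6359, -0.1217, 0.1159]
tcp_rot: [0.094, 0.996, -0.0, 0.001]
wrist_force: [1.6, -0.6, -0.5]
grip_width: 0.0654
grip_force: 0.0
(array([329.5, 216. ]), np.int32(106), array([0.525 , 0.0184, 0.016 ]))
(array([251.5, 220.4]), np.int32(41), array([ 0.4626, -0.155 ,  0.016 ]))
(array([327.7, 227.1]), np.int32(208), array([ 0.5613, -0.0049,  0.016 ]))
(array([245.4, 270.4]), np.int32(212), array([ 0.6175, -0.2227,  0.016 ]))
```

```bash
python3 -m crank '[{"translation":[0,-0.2,0],"rot":[0,0,0],"hand":0.7},{"translation":[0,-0.4,0],"rot":[0,0,0],"hand":0.7},{"translation":[0,-0.51,0],"rot":[0,0,0],"hand":0.7},{"translation":[0,-0.51,-0.15],"rot":[0,0,0],"hand":0.7},{"translation":[0,-0.51,-0.35],"rot":[0,0,0],"hand":0.7},{"translation":[0,-0.51,-0.48],"rot":[0,0,0],"hand":0.7},{"translation":[0,-0.51,-0.54],"rot":[0,0,0],"hand":0.7},{"translation":[0,-0.51,-0.54],"rot":[0,0,0],"hand":0.2}]'
python3 -m crank '[{"translation":[0,0,0],"rot":[0,0,0],"hand":0.2},{"translation":[0,0,0],"rot":[0,0,0],"hand":0.2},{"translation":[0,0,0],"rot":[0,0,0],"hand":0.2},{"translation":[0,0,0],"rot":[0,0,0],"hand":0.2},{"translation":[0,0,0],"rot":[0,0,0],"hand":0.2},{"translation":[0,0,0.15],"rot":[0,0,0],"hand":0.2},{"translation":[0,0,0.35],"rot":[0,0,0],"hand":0.2},{"translation":[0,0,0.54],"rot":[0,0,0],"hand":0.2}]'
python3 -m crank '[{"translation":[0.02,0.12,0],"rot":[0,0,0],"hand":0.2},{"translation":[0.04,0.27,0],"rot":[0,0,0],"hand":0.2},{"translation":[0.07,0.43,0],"rot":[0,0,0],"hand":0.2},{"translation":[0.1,0.58,0],"rot":[0,0,0],"hand":0.2},{"translation":[0.13,0.73,0],"rot":[0,0,0],"hand":0.2},{"translation":[0.16,0.88,0],"rot":[0,0,0],"hand":0.2},{"translation":[0.18,0.97,0],"rot":[0,0,0],"hand":0.2},{"translation":[0.2,1.0,0],"rot":[0,0,0],"hand":0.2}]'
python3 - <<'E'
from off import *
for x in offs()[0]:print(x)
E
```

```text
time: 9.9
position: [0.6356, -0.2217, 0.0059]
tcp_rot: [0.094, 0.996, 0.0, -0.001]
wrist_force: [1.2, -0.9, 0.1]
grip_width: 0.0607
grip_force: 0.0
time: 10.7
position: [0.6357, -0.2219, 0.1158]
tcp_rot: [0.094, 0.996, 0.0, -0.0]
wrist_force: [0.2, -0.3, -0.5]
grip_width: 0.0311
grip_force: 30.0
time: 11.5
position: [0.6762, -0.0195, 0.1149]
tcp_rot: [0.093, 0.996, 0.0, 0.0]
wrist_force: [0.1, 0.1, -0.7]
grip_width: 0.0304
grip_force: 30.0
(array([311.3, 218.1]), np.int32(62), array([ 0.514 , -0.0244,  0.016 ]))
(array([326.2, 217.3]), np.int32(77), array([0.5262, 0.0089, 0.016 ]))
(array([326.2, 227.8]), np.int32(171), array([ 0.5621, -0.0091,  0.016 ]))
(array([266.2, 236.7]), np.int32(28), array([ 0.5335, -0.1452,  0.016 ]))
(array([239.2, 257.7]), np.int32(121), array([ 0.5747, -0.222 ,  0.016 ]))
```

```bash
python3 -m crank '[{"translation":[0,0.15,0],"rot":[0,0,0],"hand":0.2},{"translation":[0,0.23,-0.1],"rot":[0,0,0],"hand":0.2},{"translation":[0,0.23,-0.3],"rot":[0,0,0],"hand":0.2},{"translation":[0,0.23,-0.45],"rot":[0,0,0],"hand":0.2},{"translation":[0,0.23,-0.5],"rot":[0,0,0],"hand":0.2},{"translation":[0,0.23,-0.5],"rot":[0,0,0],"hand":0.4},{"translation":[0,0.23,-0.5],"rot":[0,0,0],"hand":0.4},{"translation":[0,0.23,-0.5],"rot":[0,0,0],"hand":0.4}]'
python3 -m crank '[{"translation":[0,0,0.1],"rot":[0,0,0],"hand":0.4},{"translation":[0,0,0.3],"rot":[0,0,0],"hand":0.4},{"translation":[0,0,0.5],"rot":[0,0,0],"hand":0.7},{"translation":[-0.14,-0.17,0.5],"rot":[0,0,0],"hand":0.7},{"translation":[-0.28,-0.34,0.5],"rot":[0,0,0],"hand":0.7},{"translation":[-0.42,-0.51,0.5],"rot":[0,0,0],"hand":0.7},{"translation":[-0.56,-0.68,0.5],"rot":[0,0,0],"hand":0.7},{"translation":[-0.7,-0.85,0.5],"rot":[0,0,0],"hand":0.7}]'
python3 -m crank '[{"translation":[0,0,-0.15],"rot":[0,0,0],"hand":0.7},{"translation":[0,0,-0.35],"rot":[0,0,0],"hand":0.7},{"translation":[0,0,-0.48],"rot":[0,0,0],"hand":0.7},{"translation":[0,0,-0.54],"rot":[0,0,0],"hand":0.7},{"translation":[0,0,-0.54],"rot":[0,0,0],"hand":0.2},{"translation":[0,0,-0.54],"rot":[0,0,0],"hand":0.2},{"translation":[0,0,-0.54],"rot":[0,0,0],"hand":0.2},{"translation":[0,0,-0.54],"rot":[0,0,0],"hand":0.2}]'
```

```text
time: 12.35
position: [0.6768, 0.0232, 0.0157]
tcp_rot: [0.095, 0.996, 0.0, 0.001]
wrist_force: [0.2, -0.4, 0.4]
grip_width: 0.0371
grip_force: 0.0
time: 13.15
position: [0.5352, -0.1476, 0.1157]
tcp_rot: [0.094, 0.996, -0.0, 0.001]
wrist_force: [0.6, -0.5, 0.4]
grip_width: 0.065
grip_force: 0.0
time: 13.95
position: [0.5367, -0.1462, 0.0079]
tcp_rot: [0.094, 0.996, -0.0, 0.001]
wrist_force: [0.6, -0.3, 0.6]
grip_width: 0.0378
grip_force: 0.0
```

```bash
python3 -m crank '[{"translation":[0,0,0],"rot":[0,0,0],"hand":0.2},{"translation":[0,0,0],"rot":[0,0,0],"hand":0.2},{"translation":[0,0,0.15],"rot":[0,0,0],"hand":0.2},{"translation":[0,0,0.35],"rot":[0,0,0],"hand":0.2},{"translation":[0,0,0.54],"rot":[0,0,0],"hand":0.2},{"translation":[0.07,0.15,0.54],"rot":[0,0,0],"hand":0.2},{"translation":[0.14,0.3,0.54],"rot":[0,0,0],"hand":0.2},{"translation":[0.22,0.48,0.54],"rot":[0,0,0],"hand":0.2}]'
python3 -m crank '[{"translation":[0.06,0.15,0],"rot":[0,0,0],"hand":0.2},{"translation":[0.12,0.3,0],"rot":[0,0,0],"hand":0.2},{"translation":[0.18,0.45,0],"rot":[0,0,0],"hand":0.2},{"translation":[0.24,0.6,0],"rot":[0,0,0],"hand":0.2},{"translation":[0.3,0.75,0],"rot":[0,0,0],"hand":0.2},{"translation":[0.36,0.88,0],"rot":[0,0,0],"hand":0.2},{"translation":[0.385,0.965,0],"rot":[0,0,0],"hand":0.2},{"translation":[0.385,0.965,-0.1],"rot":[0,0,0],"hand":0.2}]'
python3 -m crank '[{"translation":[0,0,-0.2],"rot":[0,0,0],"hand":0.2},{"translation":[0,0,-0.35],"rot":[0,0,0],"hand":0.2},{"translation":[0,0,-0.395],"rot":[0,0,0],"hand":0.2},{"translation":[0,0,-0.395],"rot":[0,0,0],"hand":0.4},{"translation":[0,0,-0.395],"rot":[0,0,0],"hand":0.4},{"translation":[0,0,-0.395],"rot":[0,0,0],"hand":0.4},{"translation":[0,0,-0.25],"rot":[0,0,0],"hand":0.4},{"translation":[0,0,-0.05],"rot":[0,0,0],"hand":0.4}]'
python3 - <<'E'
from off import *
for x in offs()[0]:print(x)
im,K,T=cap('wrist','w2')
E
```

```text
time: 14.75
position: [0.5803, -0.0505, 0.1153]
tcp_rot: [0.095, 0.995, -0.0, 0.0]
wrist_force: [-0.1, -0.8, -0.7]
grip_width: 0.0294
grip_force: 29.0
time: 15.55
position: [0.6587, 0.147, 0.0967]
tcp_rot: [0.093, 0.996, 0.002, 0.002]
wrist_force: [0.0, -0.5, -0.8]
grip_width: 0.0291
grip_force: 29.0
time: 16.35
position: [0.6562, 0.1427, 0.085]
tcp_rot: [0.094, 0.996, -0.0, -0.001]
wrist_force: [-0.0, 0.3, 1.6]
grip_width: 0.0371
grip_force: 0.0
(array([250.6, 218.3]), np.int32(105), array([ 0.454 , -0.1541,  0.016 ]))
(array([311.3, 218. ]), np.int32(64), array([ 0.5137, -0.0243,  0.016 ]))
(array([329.2, 216.2]), np.int32(108), array([0.5253, 0.0174, 0.016 ]))
(array([328.2, 227.2]), np.int32(212), array([ 0.5619, -0.0038,  0.016 ]))
(array([239.1, 260.3]), np.int32(62), array([ 0.5826, -0.2249,  0.016 ]))
```

View pics/w2.png

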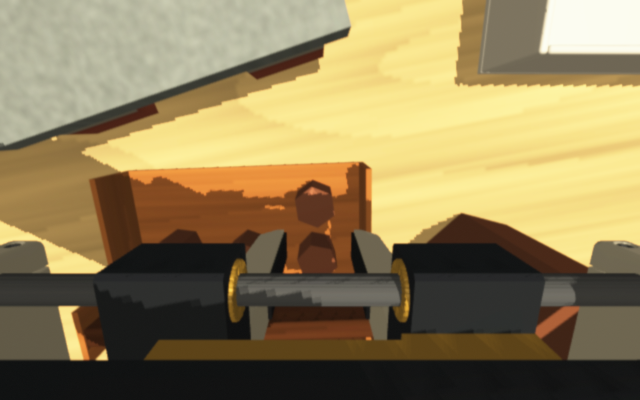

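The picture shows offcut B at (315,203) in the front row near the mouth, with the first one behind it at (318,255) and the others at (185,240) and (250,240). Next is A.

```bash
python3 -m crank '[{"translation":[0,0,0.15],"rot":[0,0,0],"hand":0.4},{"translation":[-0.05,-0.1,0.15],"rot":[0,0,0],"hand":0.6},{"translation":[-0.1,-0.2,0.15],"rot":[0,0,0],"hand":0.7},{"translation":[-0.2,-0.3,0.15],"rot":[0,0,0],"hand":0.7},{"translation":[-0.3,-0.44,0.15],"rot":[0,0,0],"hand":0.7},{"translation":[-0.4,-0.58,0.15],"rot":[0,0,0],"hand":0.7},{"translation":[-0.48,-0.7,0.15],"rot":[0,0,0],"hand":0.7},{"translation":[-0.5,-0.74,0.15],"rot":[0,0,0],"hand":0.7}]'
python3 -m crank '[{"translation":[-0.1,-0.15,0],"rot":[0,0,0],"hand":0.7},{"translation":[-0.2,-0.3,0],"rot":[0,0,0],"hand":0.7},{"translation":[-0.3,-0.45,0],"rot":[0,0,0],"hand":0.7},{"translation":[-0.4,-0.6,0],"rot":[0,0,0],"hand":0.7},{"translation":[-0.5,-0.73,0],"rot":[0,0,0],"hand":0.7},{"translation":[-0.51,-0.74,0],"rot":[0,0,0],"hand":0.7},{"translation":[-0.51,-0.74,0],"rot":[0,0,0],"hand":0.7},{"translation":[-0.51,-0.74,0],"rot":[0,0,0],"hand":0.7}]'
```

```text
time: 17.25
position: [0.5554, -0.0081, 0.1155]
tcp_rot: [0.096, 0.995, -0.001, 0.0]
wrist_force: [-0.6, -0.6, -0.5]
grip_width: 0.0651
grip_force: 0.0
time: 18.05
position: [0.4566, -0.152, 0.1151]
tcp_rot: [0.093, 0.996, 0.0, 0.001]
wrist_force: [0.8, 0.4, 0.6]
grip_width: 0.0651
grip_force: 0.0
```

```bash
python3 -m crank '[{"translation":[0,0,-0.15],"rot":[0,0,0],"hand":0.7},{"translation":[0,0,-0.35],"rot":[0,0,0],"hand":0.7},{"translation":[0,0,-0.48],"rot":[0,0,0],"hand":0.7},{"translation":[0,0,-0.54],"rot":[0,0,0],"hand":0.7},{"translation":[0,0,-0.54],"rot":[0,0,0],"hand":0.2},{"translation":[0,0,-0.54],"rot":[0,0,0],"hand":0.2},{"translation":[0,0,-0.54],"rot":[0,0,0],"hand":0.2},{"translation":[0,0,-0.54],"rot":[0,0,0],"hand":0.2}]'
python3 -m crank '[{"translation":[0,0,0],"rot":[0,0,0],"hand":0.2},{"translation":[0,0,0],"rot":[0,0,0],"hand":0.2},{"translation":[0,0,0.15],"rot":[0,0,0],"hand":0.2},{"translation":[0,0,0.35],"rot":[0,0,0],"hand":0.2},{"translation":[0,0,0.54],"rot":[0,0,0],"hand":0.2},{"translation":[0.1,0.12,0.54],"rot":[0,0,0],"hand":0.2},{"translation":[0.2,0.25,0.54],"rot":[0,0,0],"hand":0.2},{"translation":[0.3,0.38,0.54],"rot":[0,0,0],"hand":0.2}]'
python3 -m crank '[{"translation":[0.1,0.12,0],"rot":[0,0,0],"hand":0.2},{"translation":[0.2,0.25,0],"rot":[0,0,0],"hand":0.2},{"translation":[0.3,0.38,0],"rot":[0,0,0],"hand":0.2},{"translation":[0.4,0.5,0],"rot":[0,0,0],"hand":0.2},{"translation":[0.5,0.63,0],"rot":[0,0,0],"hand":0.2},{"translation":[0.6,0.75,0],"rot":[0,0,0],"hand":0.2},{"translation":[0.655,0.815,0],"rot":[0,0,0],"hand":0.2},{"translation":[0.655,0.815,-0.1],"rot":[0,0,0],"hand":0.2}]'
python3 -m crank '[{"translation":[0,0,-0.2],"rot":[0,0,0],"hand":0.2},{"translation":[0,0,-0.35],"rot":[0,0,0],"hand":0.2},{"translation":[0,0,-0.395],"rot":[0,0,0],"hand":0.2},{"translation":[0,0,-0.395],"rot":[0,0,0],"hand":0.4},{"translation":[0,0,-0.395],"rot":[0,0,0],"hand":0.4},{"translation":[0,0,-0.395],"rot":[0,0,0],"hand":0.4},{"translation":[0,0,-0.25],"rot":[0,0,0],"hand":0.4},{"translation":[0,0,-0.05],"rot":[0,0,0],"hand":0.4}]'
python3 - <<'E'
from off import *
for x in offs()[0]:print(x)
E
```

```text
time: 18.85
position: [0.4557, -0.153, 0.0075]
tcp_rot: [0.094, 0.996, -0.0, 0.001]
wrist_force: [0.8, -0.3, -0.1]
grip_width: 0.0373
grip_force: 0.0
time: 19.65
position: [0.5157, -0.0771, 0.1155]
tcp_rot: [0.095, 0.995, -0.0, 0.001]
wrist_force: [0.9, -0.0, -0.8]
grip_width: 0.031
grip_force: 30.0
time: 20.45
position: [0.6486, 0.0888, 0.0966]
tcp_rot: [0.093, 0.996, 0.001, 0.002]
wrist_force: [-0.5, 0.2, -0.1]
grip_width: 0.0308
grip_force: 30.0
time: 21.25
position: [0.6452, 0.0858, 0.0851]
tcp_rot: [0.094, 0.996, -0.0, -0.001]
wrist_force: [2.1, -0.5, -0.3]
grip_width: 0.0372
grip_force: 0.0
(array([311.2, 218. ]), np.int32(59), array([ 0.5137, -0.0244,  0.016 ]))
(array([329.7, 215.9]), np.int32(105), array([0.525 , 0.0189, 0.016 ]))
(array([327.9, 227.2]), np.int32(203), array([ 0.5617, -0.0045,  0.016 ]))
(array([239. , 260.8]), np.int32(56), array([ 0.5839, -0.2255,  0.016 ]))
```

```bash
python3 -m crank '[{"translation":[0,0,0.15],"rot":[0,0,0],"hand":0.4},{"translation":[-0.02,-0.1,0.15],"rot":[0,0,-0.08],"hand":0.6},{"translation":[-0.04,-0.2,0.15],"rot":[0,0,-0.17],"hand":0.7},{"translation":[-0.08,-0.35,0.15],"rot":[0,0,-0.26],"hand":0.7},{"translation":[-0.12,-0.5,0.15],"rot":[0,0,-0.35],"hand":0.7},{"translation":[-0.15,-0.65,0.15],"rot":[0,0,-0.44],"hand":0.7},{"translation":[-0.18,-0.8,0.15],"rot":[0,0,-0.53],"hand":0.7},{"translation":[-0.2,-0.9,0.15],"rot":[0,0,-0.62],"hand":0.7}]'
python3 -m crank '[{"translation":[-0.04,-0.15,0],"rot":[0,0,-0.08],"hand":0.7},{"translation":[-0.08,-0.3,0],"rot":[0,0,-0.17],"hand":0.7},{"translation":[-0.12,-0.45,0],"rot":[0,0,-0.26],"hand":0.7},{"translation":[-0.15,-0.6,0],"rot":[0,0,-0.26],"hand":0.7},{"translation":[-0.153,-0.648,0],"rot":[0,0,-0.26],"hand":0.7},{"translation":[-0.153,-0.648,0],"rot":[0,0,-0.26],"hand":0.7},{"translation":[-0.153,-0.648,0],"rot":[0,0,-0.26],"hand":0.7},{"translation":[-0.153,-0.648,0],"rot":[0,0,-0.26],"hand":0.7}]'
python3 - <<'E'
from off import *
im,K,T=cap('wrist','w3');print(proj((.576,-.223,.032),K,T))
E
```

```text
time: 22.1
position: [0.6059, -0.0967, 0.1161]
tcp_rot: [0.552, 0.834, 0.0, 0.001]
wrist_force: [-0.8, 1.0, 0.5]
grip_width: 0.0648
grip_force: 0.0
time: 22.9
position: [0.5761, -0.2216, 0.1149]
tcp_rot: [0.706, 0.708, 0.001, -0.0]
wrist_force: [0.5, -0.0, 1.1]
grip_width: 0.0647
grip_force: 0.0
[317.62988068 210.76005618]
```

View pics/w3.png

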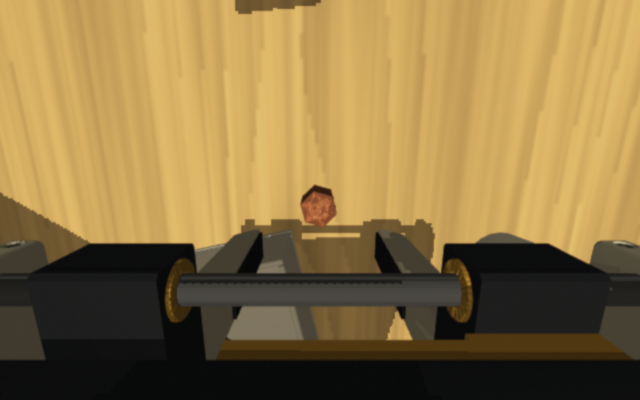

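C is at (318,207) between the fingers. The tub's wall corner shows at about (295,233), so I'll check its clearance.

```bash
python3 - <<'E'
from off import *
im,K,T=load('wrist')
for p in [(200,246),(235,237),(293,233),(300,240),(315,325)]:print(p,ray(p,K,T,.07).round(3))
im,K,T=load('scene')
im=cv2.resize(im[180:300,60:240,::-1],None,fx=4,fy=4);cv2.imwrite('pics/tub.png',im)
E
```

```text
(200, 246) [ 0.49 -0.24  0.07]
(235, 237) [ 0.516 -0.233  0.07 ]
(293, 233) [ 0.558 -0.229  0.07 ]
(300, 240) [ 0.563 -0.235  0.07 ]
(315, 325) [ 0.574 -0.306  0.07 ]
```

View pics/tub.png

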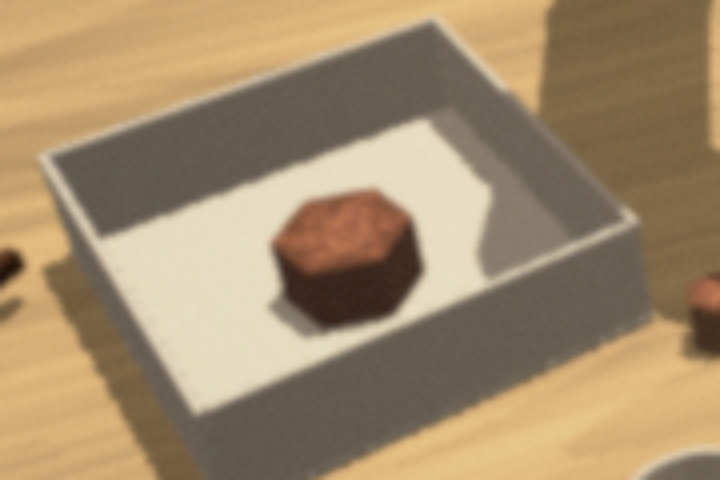

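```bash
python3 -m crank '[{"translation":[0,0,0],"rot":[0,0,0.09],"hand":0.7},{"translation":[0,0,0],"rot":[0,0,0.18],"hand":0.7},{"translation":[0,0,0],"rot":[0,0,0.27],"hand":0.7},{"translation":[0,0,0],"rot":[0,0,0.36],"hand":0.7},{"translation":[0,0,0],"rot":[0,0,0.45],"hand":0.7},{"translation":[0,0,0],"rot":[0,0,0.54],"hand":0.7},{"translation":[0,0,0],"rot":[0,0,0.63],"hand":0.7},{"translation":[0,0,0],"rot":[0,0,0.72],"hand":0.7}]'
python3 -m crank '[{"translation":[0,0,0],"rot":[0,0,0.09],"hand":0.7},{"translation":[0,0,0],"rot":[0,0,0.18],"hand":0.7},{"translation":[0,0,0],"rot":[0,0,0.27],"hand":0.7},{"translation":[0,0,0],"rot":[0,0,0.36],"hand":0.7},{"translation":[0,0,0],"rot":[0,0,0.38],"hand":0.7},{"translation":[0,0,0],"rot":[0,0,0.38],"hand":0.7},{"translation":[0,0,0],"rot":[0,0,0.38],"hand":0.7},{"translation":[0,0,0],"rot":[0,0,0.38],"hand":0.7}]'
python3 - <<'E'
from off import *
im,K,T=load('scene')
for p in [(70.5,218.7),(168.7,185),(219,234.5),(110,283.7)]:print(p,ray(p,K,T,.07).round(3))
print('blk',ray((146,234),K,T,.045).round(3),bot.state()['joint_pos'].round(2))
im,K,T=cap('wrist','w4')
E
```

```text
time: 23.75
position: [0.5758, -0.2223, 0.1147]
tcp_rot: [0.214, 0.977, 0.0, 0.0]
wrist_force: [-0.9, -0.5, -0.3]
grip_width: 0.0653
grip_force: 0.0
time: 24.55
position: [0.5755, -0.2233, 0.1147]
tcp_rot: [-0.078, 0.997, -0.0, 0.0]
wrist_force: [0.2, 0.8, -0.3]
grip_width: 0.0648
grip_force: 0.0
(70.5, 218.7) [ 0.359 -0.526  0.07 ]
(168.7, 185) [ 0.315 -0.307  0.07 ]
(219, 234.5) [ 0.548 -0.252  0.07 ]
(110, 283.7) [ 0.602 -0.473  0.07 ]
blk [ 0.448 -0.387  0.045] [ 0.64  0.65 -0.55  1.92  0.51  0.71  1.51]
```

View pics/w4.png

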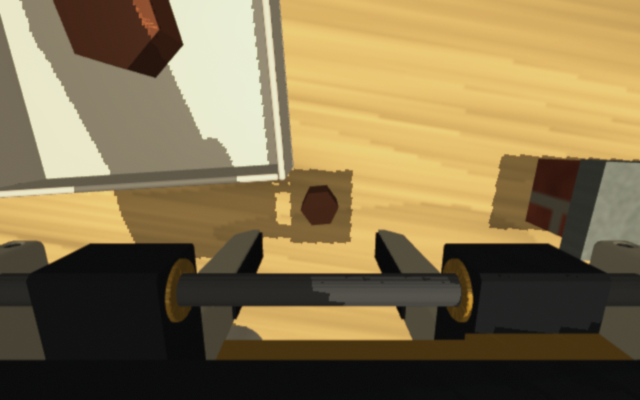

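```bash
python3 - <<'E'
from off import *
im,K,T=load('wrist');C=np.array(bot.state()['position'])
cl=R.from_quat(bot.state()['tcp_rot']).as_matrix()
for p,z in [((290,178),.07),((100,187),.07),((0,196),.07),((320,205),.02)]:
    q=ray(p,K,T,z);print(p,q.round(3),'tool xy',((q-C)@cl)[:2].round(3))
E
```

```text
(290, 178) [ 0.548 -0.247  0.07 ] tool xy [ 0.031 -0.019]
(100, 187) [ 0.575 -0.378  0.07 ] tool xy [ 0.025 -0.152]
(0, 196) [ 0.592 -0.447  0.07 ] tool xy [ 0.018 -0.224]
(320, 205) [ 0.576 -0.221  0.02 ] tool xy [-0.001  0.002]
```

C is at (320,205). The tub edge is at least 25 mm from the finger line, so it's clear to descend.

```bash
python3 -m crank '[{"translation":[0,0,-0.15],"rot":[0,0,0],"hand":0.7},{"translation":[0,0,-0.35],"rot":[0,0,0],"hand":0.7},{"translation":[0,0,-0.48],"rot":[0,0,0],"hand":0.7},{"translation":[0,0,-0.54],"rot":[0,0,0],"hand":0.7},{"translation":[0,0,-0.54],"rot":[0,0,0],"hand":0.2},{"translation":[0,0,-0.54],"rot":[0,0,0],"hand":0.2},{"translation":[0,0,-0.54],"rot":[0,0,0],"hand":0.2},{"translation":[0,0,-0.54],"rot":[0,0,0],"hand":0.2}]'
python3 -m crank '[{"translation":[0,0,0],"rot":[0,0,0],"hand":0.2},{"translation":[0,0,0],"rot":[0,0,0],"hand":0.2},{"translation":[0,0,0.15],"rot":[0,0,0],"hand":0.2},{"translation":[0,0,0.35],"rot":[0,0,0],"hand":0.2},{"translation":[0,0,0.54],"rot":[0,0,0],"hand":0.2},{"translation":[0.03,0.12,0.54],"rot":[0,0,-0.05],"hand":0.2},{"translation":[0.06,0.25,0.54],"rot":[0,0,-0.1],"hand":0.2},{"translation":[0.09,0.38,0.54],"rot":[0,0,-0.15],"hand":0.2}]'
python3 -m crank '[{"translation":[0.03,0.12,0],"rot":[0,0,-0.05],"hand":0.2},{"translation":[0.06,0.25,0],"rot":[0,0,-0.07],"hand":0.2},{"translation":[0.1,0.4,0],"rot":[0,0,-0.07],"hand":0.2},{"translation":[0.13,0.55,0],"rot":[0,0,-0.07],"hand":0.2},{"translation":[0.16,0.7,0],"rot":[0,0,-0.07],"hand":0.2},{"translation":[0.19,0.82,0],"rot":[0,0,-0.07],"hand":0.2},{"translation":[0.21,0.89,0],"rot":[0,0,-0.07],"hand":0.2},{"translation":[0.21,0.89,-0.1],"rot":[0,0,-0.07],"hand":0.2}]'
python3 -m crank '[{"translation":[0,0,-0.2],"rot":[0,0,0],"hand":0.2},{"translation":[0,0,-0.35],"rot":[0,0,0],"hand":0.2},{"translation":[0,0,-0.395],"rot":[0,0,0],"hand":0.2},{"translation":[0,0,-0.395],"rot":[0,0,0],"hand":0.4},{"translation":[0,0,-0.395],"rot":[0,0,0],"hand":0.4},{"translation":[0,0,-0.395],"rot":[0,0,0],"hand":0.4},{"translation":[0,0,-0.25],"rot":[0,0,0],"hand":0.4},{"translation":[0,0,-0.05],"rot":[0,0,0],"hand":0.4}]'
```

```text
time: 25.4
position: [0.5761, -0.2239, 0.0079]
tcp_rot: [-0.078, 0.997, -0.0, 0.001]
wrist_force: [0.0, -0.6, -0.2]
grip_width: 0.0377
grip_force: 0.0
time: 26.2
position: [0.5935, -0.1474, 0.1153]
tcp_rot: [0.042, 0.999, -0.0, 0.001]
wrist_force: [0.1, -0.5, -0.3]
grip_width: 0.0309
grip_force: 30.0
time: 27.0
position: [0.6375, 0.0334, 0.0968]
tcp_rot: [0.093, 0.996, 0.001, 0.002]
wrist_force: [0.7, -0.2, -1.2]
grip_width: 0.0308
grip_force: 30.0
time: 27.8
position: [0.6346, 0.0303, 0.085]
tcp_rot: [0.094, 0.996, -0.0, -0.001]
wrist_force: [1.0, 0.0, 0.2]
grip_width: 0.0371
grip_force: 0.0
```

```bash
python3 -m crank '[{"translation":[0,0,0.2],"rot":[0,0,0],"hand":0.4},{"translation":[0,0,0.4],"rot":[0,0,-0.09],"hand":0.4},{"translation":[0.1,-0.05,0.6],"rot":[0,0,-0.18],"hand":0.4},{"translation":[0.15,-0.1,0.75],"rot":[0,0,-0.27],"hand":0.4},{"translation":[0.2,-0.15,0.85],"rot":[0,0,-0.36],"hand":0.4},{"translation":[0.25,-0.2,0.95],"rot":[0,0,-0.45],"hand":0.4},{"translation":[0.3,-0.25,1],"rot":[0,0,-0.54],"hand":0.4},{"translation":[0.32,-0.25,1],"rot":[0,0,-0.63],"hand":0.4}]'
python3 -m crank '[{"translation":[0,0,0],"rot":[0,0,-0.09],"hand":0.5},{"translation":[0,0,0],"rot":[0,0,-0.18],"hand":0.5},{"translation":[0,0,0],"rot":[0,0,-0.27],"hand":0.5},{"translation":[0,0,0],"rot":[0,0,-0.37],"hand":0.5},{"translation":[0,0,0],"rot":[0,0,-0.37],"hand":0.5},{"translation":[0,0,0],"rot":[0,0,-0.37],"hand":0.5},{"translation":[0,0,0],"rot":[0,0,-0.37],"hand":0.5},{"translation":[0,0,0],"rot":[0,0,-0.37],"hand":0.5}]'
python3 - <<'E'
from off import *
for x in offs()[0]:print(x)
im,K,T=cap('wrist','w5');print(T.round(3)[:3,3])
E
```

```text
time: 28.6
position: [0.7009, -0.0216, 0.2883]
tcp_rot: [0.559, 0.829, 0.001, 0.002]
wrist_force: [0.2, 0.3, -0.7]
grip_width: 0.0371
grip_force: 0.0
time: 29.4
position: [0.6994, -0.0197, 0.2849]
tcp_rot: [0.77, 0.638, 0.0, 0.0]
wrist_force: [0.3, -1.0, 0.1]
grip_width: 0.0466
grip_force: 0.0
(array([311.5, 218.4]), np.int32(57), array([ 0.5153, -0.0244,  0.016 ]))
(array([329.2, 216.2]), np.int32(106), array([0.5252, 0.0173, 0.016 ]))
(array([327.9, 227. ]), np.int32(197), array([ 0.5611, -0.0041,  0.016 ]))
[0.712 0.046 0.45 ]
```

View pics/w5.png

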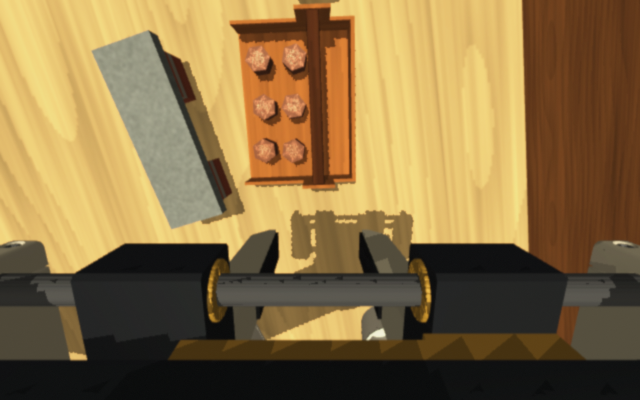

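All six offcuts are upright in the tray: (258,60), (294,60), (265,108), (293,107), (265,150) and (293,152). The full plank is visible at the left, with corners (94,50), (151,31), (225,209) and (172,229).

```bash
cat > meas.py <<'E'
from h import *
def stand(im,K,T):
    hsv=cv2.cvtColor(im,cv2.COLOR_RGB2HSV);m=((hsv[:,:,1]<60)&(hsv[:,:,2]>85)&(hsv[:,:,2]<200)).astype(np.uint8)
    m[235:]=0;m=cv2.morphologyEx(m,cv2.MORPH_OPEN,np.ones((5,5)))
    n,l,s,c=cv2.connectedComponentsWithStats(m)
    i=1+np.argmax(s[1:,4]);cs=cv2.findContours((l==i).astype(np.uint8),0,2)[0][0].reshape(-1,2)
    P=np.array([ray(p,K,T,.08)[:2] for p in cs]).astype(np.float32)
    return cs.min(0),cs.max(0),cv2.minAreaRect(P*1000)
E
python3 - <<'E'
from meas import *
im,K,T=load('wrist')
print(stand(im,K,T))
for n,p,z in [('st',(94,50),.08),('st',(151,31),.08),('st',(225,209),.08),('st',(172,229),.08),('backtop',(354,17),.045),('backtop',(354,183),.045),('mouthtop',(232,22),.045),('mouthtop',(248,184),.045),('bar',(307,5),.085),('bar',(330,5),.085),('bar',(307,187),.085),('bar',(337,187),.085),('barin',(308,100),.085),('barin',(328,100),.085)]:
    print(n,p,ray(p,K,T,z).round(4)[:2])
b=im[:,:,::-1][0:245,80:380];cv2.imwrite('pics/w5c.png',cv2.resize(b,None,fx=2.4,fy=2.4,interpolation=cv2.INTER_NEAREST))
E
```

```text
(array([94, 32], dtype=int32), array([220, 227], dtype=int32), ((526.45751953125, 70.21875), (69.3111572265625, 217.968505859375), 6.637289047241211))
st (94, 50) [0.4823 0.1746]
st (151, 31) [0.5506 0.1812]
st (225, 209) [ 0.5785 -0.0299]
st (172, 229) [ 0.5052 -0.0429]
backtop (354, 17) [0.7775 0.1638]
backtop (354, 183) [ 0.7459 -0.0341]
mouthtop (232, 22) [0.6335 0.1855]
mouthtop (248, 184) [ 0.6053 -0.009 ]
bar (307, 5) [0.7237 0.1727]
bar (330, 5) [0.7478 0.1682]
bar (307, 187) [ 0.6855 -0.0205]
bar (337, 187) [ 0.7214 -0.0273]
barin (308, 100) [0.7062 0.0782]
barin (328, 100) [0.7286 0.074 ]
```

View pics/w5c.png

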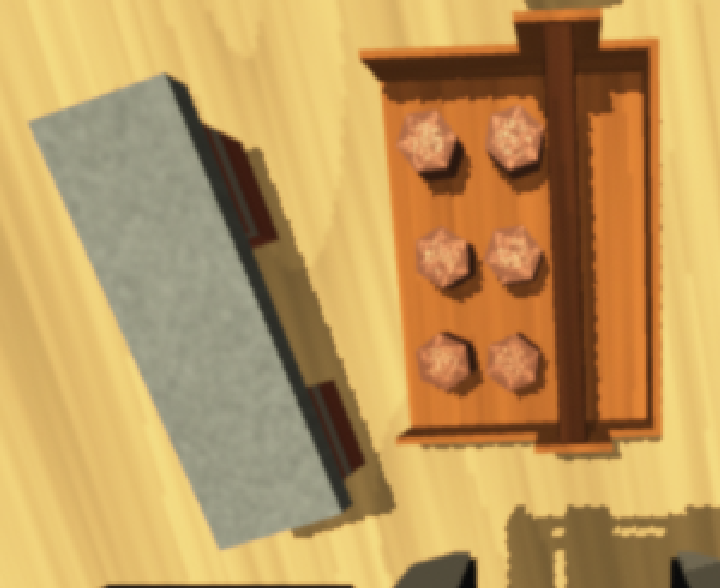

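```bash
python3 - <<'E'
from meas import *
im,K,T=load('wrist')
a=ray((313.3,17),K,T,.085);b=ray((318,178),K,T,.085);print(a,b,(a+b)/2,np.degrees(np.arctan2(*(a-b)[:2])))
print(bot.state()['position'])
ends=[ray(p,K,T,.085)[:2].round(4) for p in [(318,6),(320,187)]];print(ends,(ends[0]+ends[1])/2)
bk=[ray((80+x/2.4,y/2.4),K,T,.045)[:2] for x,y in[(658,42),(660,436)]];print(bk,np.degrees(np.arctan2(*(bk[0]-bk[1]))))
E
```

```text
[0.72813565 0.16024006 0.085     ] [ 0.70072228 -0.01209743  0.085     ] [0.71442897 0.07407131 0.085     ] 9.038201031709132
[ 0.69935381 -0.01979096  0.28463328]
[array([0.735 , 0.1696]), array([ 0.7011, -0.0234])] [0.71805 0.0731 ]
[array([0.77765907, 0.16325995]), array([ 0.7475153 , -0.03255445])] 8.751442172170945
```

```bash
cat > kin.py <<'E'
from h import *
from scipy.optimize import least_squares
LO=np.array([-2.57,-.35,-1.29,.11,-1.05,.11,-2.63]);HI=np.array([2.57,1.97,1.29,2.56,4.19,1.86,2.63])
def fk(q,p):
    h,L1,L2,Lt,a,b,r7=p
    z=np.array([0,0,1.]);x=np.array([1.,0,0])
    r=R.from_euler('z',q[0])*R.from_euler('y',q[1]);P=h*z+r.apply(L1*z)
    r=r*R.from_euler('z',q[2]);P=P+r.apply(a*x);r=r*R.from_euler('y',q[3]);P=P+r.apply(-a*x)
    r=r*R.from_euler('z',q[4]);P=P+r.apply(L2*z)
    r=r*R.from_euler('y',q[5]);P=P+r.apply(b*x)
    r=r*R.from_euler('z',q[6]+r7);P=P+r.apply(Lt*z)
    return P,r
E
python3 - <<'E'
from kin import *
s=bot.state();print(s['joint_pos'].round(4),s['tcp_rot'].round(4))
D=[([-.0767,.59992,-.00253,1.59993,.00184,.94289,-.0798],[.72464,0,.21798],[.70708,.70714,-.0005,-.0003]),
([.33,.71,-.38,1.72,.35,.78,1.16],[.691,-.1219,.1147],[.094,.996,0,0]),
([.64,.65,-.55,1.92,.51,.71,1.51],[.5755,-.2233,.1147],[-.078,.997,0,0]),
(s['joint_pos'],s['position'],s['tcp_rot'])]
for s5 in (1,):
  for r0 in (0,np.pi/2,np.pi,-np.pi/2):
    def f(p):
        e=[]
        for q,P,Q in D:
            a,r=fk(q,p);e+=list(a-P)+list(.3*(R.from_quat(Q).inv()*r).as_rotvec())
        return np.array(e)
    o=least_squares(f,[.3,.42,.4,.25,0,0,r0]);print(r0,o.cost,o.x.round(4));print(f(o.x).reshape(4,6).round(3)[:, :])
E
```

```text
[-0.0018  0.512  -0.0803  1.588   0.0454  1.0435 -0.2822] [ 0.7702  0.6378 -0.     -0.    ]
0 0.505520678045674 [-50.3708  -0.3885   0.3506 -51.0304   0.3493  -0.1099   0.1115]
[[-0.001 -0.061 -0.    -0.     0.    -0.438]
 [-0.015  0.021  0.02   0.     0.     0.39 ]
 [ 0.006 -0.003 -0.011 -0.001  0.     0.598]
 [ 0.004 -0.045 -0.009  0.    -0.    -0.55 ]]
1.5707963267948966 0.7114870699288839 [-50.3708  -0.3885   0.3506 -51.0304   0.3493  -0.1099   1.6823]
[[-0.001 -0.061 -0.     0.     0.     0.033]
 [-0.015  0.021  0.02   0.    -0.     0.862]
 [ 0.006 -0.003 -0.011  0.001 -0.001 -0.816]
 [ 0.004 -0.045 -0.009 -0.    -0.    -0.079]]
3.141592653589793 0.41963087184794085 [-50.3708  -0.3885   0.3506 -51.0304   0.3493  -0.1099   3.2531]
[[-0.001 -0.061 -0.     0.     0.     0.505]
 [-0.015  0.021  0.02  -0.     0.    -0.552]
 [ 0.006 -0.003 -0.011 -0.    -0.001 -0.345]
 [ 0.004 -0.045 -0.009 -0.    -0.     0.392]]
-1.5707963267948966 0.8006258846542201 [-50.3707  -0.3885   0.3506 -51.0303   0.3493  -0.1099  -1.4593]
[[-0.001 -0.061 -0.    -0.     0.    -0.909]
 [-0.015  0.021  0.02   0.     0.    -0.081]
 [ 0.006 -0.003 -0.011 -0.001 -0.001  0.126]
 [ 0.004 -0.045 -0.009 -0.     0.     0.863]]
```

```bash
cat > kin.py <<'E'
from h import *
from scipy.optimize import least_squares
import itertools
LO=np.array([-2.57,-.35,-1.29,.11,-1.05,.11,-2.63]);HI=np.array([2.57,1.97,1.29,2.56,4.19,1.86,2.63])
D=[([-.0767,.59992,-.00253,1.59993,.00184,.94289,-.0798],[.72464,0,.21798],[.70708,.70714,-.0005,-.0003]),
([.33,.71,-.38,1.72,.35,.78,1.16],[.691,-.1219,.1147],[.094,.996,0,0]),
([.64,.65,-.55,1.92,.51,.71,1.51],[.5755,-.2233,.1147],[-.078,.997,0,0]),
([-0.0018,0.512,-0.0803,1.588,0.0454,1.0435,-0.2822],[.69935,-.01979,.28463],[0.7702,0.6378,0,0])]
def fk(q,p,s):
    h,L1,L2,Lt,a,a2,b,y1,y2,y3,r7=p
    E=lambda ax,t:R.from_euler(ax,t)
    r=E('z',s[0]*q[0])*E('y',q[1]);P=np.array([0,0,h])+r.apply([0,y1,L1])
    r=r*E('z',s[1]*q[2]);P=P+r.apply([a,0,0]);r=r*E('y',q[3]);P=P+r.apply([a2,y2,0])
    r=r*E('z',s[2]*q[4]);P=P+r.apply([0,0,L2])
    r=r*E('y',q[5]);P=P+r.apply([b,y3,0])
    r=r*E('z',s[3]*q[6]+r7);P=P+r.apply([0,0,Lt])
    return P,r
def fit(s,r0,D=D):
    p0=np.array([.36,.42,.4,.3,0,0,0,0,0.,0,r0]);w=np.array([.02,.02,.02,.02,.1,.1,.05,.1,.1,.1,0])
    def f(p):
        e=[]
        for q,P,Q in D:
            a,r=fk(q,p,s);e+=list(a-P)+list(.3*(R.from_quat(Q).inv()*r).as_rotvec())
        return np.array(e+list(w*.3*(p-p0)))
    o=least_squares(f,p0);return o.cost,o.x,f(o.x)[:6*len(D)].reshape(-1,6)
E
python3 - <<'E'
from kin import *
res=[]
for s in itertools.product((1,-1),repeat=4):
    for r0 in (0,np.pi/2,np.pi,-np.pi/2):
        c,x,e=fit(s,r0);res.append((c,s,r0,x,e))
res.sort(key=lambda t:t[0])
for c,s,r0,x,e in res[:4]:print(c,s,r0,x.round(3),'\n',e.round(3))
E
```

```text
4.221493172926789e-06 (-1, -1, -1, -1) 0 [ 3.360e-01  6.380e-01  4.450e-01  3.900e-01 -0.000e+00 -9.000e-03
  2.000e-03 -3.300e-02 -2.200e-02 -1.000e-03  1.569e+00] 
 [[-0.     0.    -0.     0.     0.    -0.001]
 [ 0.    -0.001 -0.001 -0.     0.     0.001]
 [ 0.     0.001  0.     0.001 -0.001  0.   ]
 [-0.     0.     0.     0.     0.    -0.001]]
4.221493172926842e-06 (-1, -1, -1, -1) -1.5707963267948966 [ 3.360e-01  6.380e-01  4.450e-01  3.900e-01 -0.000e+00 -9.000e-03
  2.000e-03 -3.300e-02 -2.200e-02 -1.000e-03  1.569e+00] 
 [[-0.     0.    -0.     0.     0.    -0.001]
 [ 0.    -0.001 -0.001 -0.     0.     0.001]
 [ 0.     0.001  0.     0.001 -0.001  0.   ]
 [-0.     0.     0.     0.     0.    -0.001]]
4.221493172927028e-06 (-1, -1, -1, -1) 3.141592653589793 [ 3.360e-01  6.380e-01  4.450e-01  3.900e-01 -0.000e+00 -9.000e-03
  2.000e-03 -3.300e-02 -2.200e-02 -1.000e-03  1.569e+00] 
 [[-0.     0.    -0.     0.     0.    -0.001]
 [ 0.    -0.001 -0.001 -0.     0.     0.001]
 [ 0.     0.001  0.     0.001 -0.001  0.   ]
 [-0.     0.     0.     0.     0.    -0.001]]
4.221493172929948e-06 (-1, -1, -1, -1) 1.5707963267948966 [ 3.360e-01  6.380e-01  4.450e-01  3.900e-01 -0.000e+00 -9.000e-03
  2.000e-03 -3.300e-02 -2.200e-02 -1.000e-03  1.569e+00] 
 [[-0.     0.    -0.     0.     0.    -0.001]
 [ 0.    -0.001 -0.001 -0.     0.     0.001]
 [ 0.     0.001  0.     0.001 -0.001  0.   ]
 [-0.     0.     0.     0.     0.    -0.001]]
```

```bash
cat > ik.py <<'E'
from kin import *
S=(-1,-1,-1,-1);PM=fit(S,np.pi/2)[1]
def ik(q0,P,r):
    def f(q):
        a,b=fk(q,PM,S);return np.r_[(a-P)*10,3*(r.inv()*b).as_rotvec(),.02*(q-q0)]
    o=least_squares(f,np.clip(q0,LO+1e-3,HI-1e-3),bounds=(LO,HI));a,b=fk(o.x,PM,S)
    return o.x,np.linalg.norm(a-P),np.degrees((r.inv()*b).magnitude())
def pose(beta,th,edge,sg):
    m=np.array([np.cos(beta),np.sin(beta),0]);z=np.array([0,0,1.]);c,s=np.cos(th),np.sin(th)
    X=-(c*m-s*z);Z=c*z+s*m;Y=np.cross(Z,X)
    P=edge+.100*X+.045*Z
    ty=sg*X;tz=-Z;return P,R.from_matrix(np.c_[np.cross(ty,tz),ty,tz])
E
python3 - <<'E'
from ik import *
tub=np.array([.456,-.3895,0])
s=bot.state();q0=s['joint_pos']
for sg,psi0 in((1,-9),(-1,171),(-1,-189)):
  # grasp pose reached by incremental yaw from current
  q=q0
  for t in np.linspace(-10.7,psi0,12)[1:]:
    b=np.radians(t-0)  # tool y dir
    ty=np.array([np.cos(b),np.sin(b),0]);tz=np.array([0,0,-1.])
    rr=R.from_matrix(np.c_[np.cross(ty,tz),ty,tz]);q,e,a=ik(q,np.array([.715,.0735,.2]),rr)
  print('GRASP',psi0,round(e,4),round(a,1),q.round(2))
  qg=q
  for dirn in (1,-1):
    for d in range(15,346,30):
      q=qg;bs=np.radians(171+dirn*np.arange(0,d+1,15));ok=[]
      n=len(bs)
      for i,b in enumerate(bs):
        m=np.array([np.cos(b),np.sin(b),0])
        P0=np.array([.715,.0735,.2])+(tub+[0,0,.22]-[.715,.0735,.2])*((i+1)/n)
        _,r=pose(b,0,P0,sg);q,e,a=ik(q,P0,r);ok.append((e,a))
      ye,ya=np.max(ok,0)
      out=[]
      edge=tub-.03*m+[0,0,.10]
      for th in(0,20,40,60,75):
        P,r=pose(b,np.radians(th),edge,sg);q,e,a=ik(q,P,r);out.append((round(e*1000),round(a)))
      if ya<8 and out[-1][1]<12: print(dirn,round(np.degrees(b)),round(ye*1000),round(ya),out,q.round(2))
E
```

```text
GRASP -9 0.0 0.0 [-0.13  0.61 -0.08  1.63  0.06  0.91 -0.39]
1 186 0 0 [(0, 0), (0, 0), (0, 0), (14, 6), (16, 6)] [ 2.04  1.33 -1.29  2.23 -1.05  0.11  2.58]
1 216 0 0 [(0, 0), (0, 0), (0, 0), (0, 0), (0, 0)] [ 1.92  1.32 -1.25  1.93 -0.19  0.66  1.85]
1 246 0 0 [(0, 0), (0, 0), (0, 0), (0, 0), (0, 0)] [ 1.58  1.22 -0.96  1.53 -0.28  1.33  2.08]
1 276 0 0 [(0, 0), (0, 0), (0, 0), (0, 0), (0, 0)] [ 1.26  1.25 -0.8   1.18 -0.18  1.85  2.22]
-1 126 0 0 [(0, 0), (0, 0), (0, 0), (12, 2), (54, 11)] [ 0.9   0.97 -1.13  2.56  2.11  1.86 -2.63]
-1 96 0 0 [(0, 0), (0, 0), (0, 0), (17, 7), (21, 8)] [-0.77  1.39  1.24  2.34  0.99  0.11 -2.63]
-1 66 0 0 [(0, 0), (0, 0), (0, 0), (0, 0), (0, 0)] [-0.67  1.43  1.29  2.07 -0.02  0.58 -1.74]
-1 36 0 0 [(0, 0), (0, 0), (0, 0), (0, 0), (0, 0)] [-0.37  1.32  1.09  1.65  0.1   1.26 -2.  ]
-1 6 0 0 [(0, 0), (0, 0), (0, 0), (0, 0), (0, 0)] [-0.05  1.31  0.94  1.29  0.03  1.8  -2.18]
GRASP 171 0.0 0.0 [ 0.33  0.77 -0.91  1.59  0.66  1.11  2.24]
-1 156 0 0 [(0, 0), (0, 0), (0, 0), (9, 2), (40, 8)] [ 1.83  1.33 -1.29  2.56  3.15  0.93  1.29]
-1 126 0 0 [(0, 0)
[... 1146 characters left out ...]
2  1.03  0.32  1.59 -0.98  1.84 -0.28]
1 276 0 0 [(0, 0), (0, 0), (0, 0), (0, 0), (0, 0)] [ 1.21  1.21 -0.66  1.19 -0.26  1.86 -0.83]
1 366 0 0 [(0, 0), (0, 0), (0, 0), (0, 0), (0, 0)] [0.1  1.18 0.54 1.28 0.24 1.86 0.68]
1 396 0 0 [(0, 0), (0, 0), (0, 0), (0, 0), (0, 0)] [-0.19  1.1   0.64  1.64  0.45  1.4   0.74]
1 426 0 0 [(0, 0), (0, 0), (0, 0), (0, 0), (0, 0)] [-0.55  1.16  0.93  2.06  0.62  0.74  0.74]
1 456 0 0 [(0, 0), (0, 0), (0, 0), (0, 0), (0, 0)] [-0.15  0.88  0.12  2.46  1.67  1.23 -0.22]
1 486 0 0 [(0, 0), (0, 0), (0, 0), (12, 2), (50, 10)] [ 0.61  0.94 -0.8   2.56  2.03  1.86  0.18]
1 516 0 0 [(0, 0), (0, 0), (0, 0), (9, 2), (40, 8)] [ 1.83  1.33 -1.29  2.56  3.15  0.93  1.29]
```

Plan: grip the bar with the tool's y along the tray's x, turn the tray +85°, and tip the mouth towards -y over the block's tub. My IK check shows joint margins there. I'll grip the bar now.

```bash
python3 -m crank '[{"translation":[0.02,0.12,-0.1],"rot":[0,0,0.019],"hand":0.5},{"translation":[0.04,0.25,-0.2],"rot":[0,0,0.019],"hand":0.5},{"translation":[0.06,0.38,-0.35],"rot":[0,0,0.019],"hand":0.5},{"translation":[0.077,0.464,-0.5],"rot":[0,0,0.019],"hand":0.5},{"translation":[0.077,0.464,-0.65],"rot":[0,0,0.019],"hand":0.5},{"translation":[0.077,0.464,-0.8],"rot":[0,0,0.019],"hand":0.5},{"translation":[0.077,0.464,-0.9],"rot":[0,0,0.019],"hand":0.5},{"translation":[0.077,0.464,-0.93],"rot":[0,0,0.019],"hand":0.5}]'
python3 - <<'E'
from meas import *
im,K,T=cap('wrist','w6');cv2.imwrite('pics/w6.png',im[:,:,::-1]);print(bot.state()['position'])
E
```

```text
time: 30.3
position: [0.7134, 0.073, 0.0959]
tcp_rot: [0.761, 0.649, -0.002, -0.001]
wrist_force: [-0.4, 1.1, 0.1]
grip_width: 0.0466
grip_force: 0.0
[0.71380302 0.07300254 0.09636429]
```

View pics/w6.png

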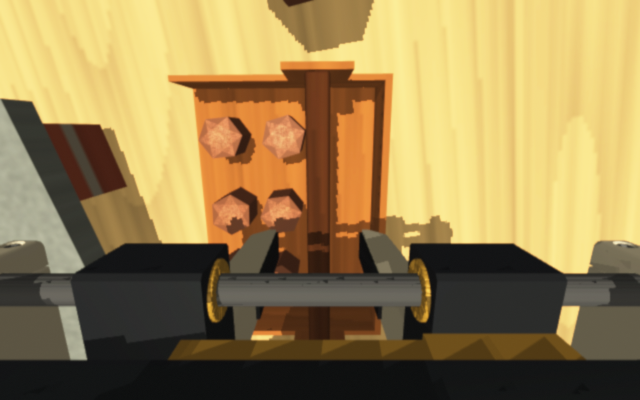

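The bar, at x≈318, lies centred between the fingers. I'll lower and grip.

```bash
python3 -m crank '[{"translation":[0,0,-0.1],"rot":[0,0,0],"hand":0.5},{"translation":[0,0,-0.2],"rot":[0,0,0],"hand":0.5},{"translation":[0,0,-0.24],"rot":[0,0,0],"hand":0.5},{"translation":[0,0,-0.24],"rot":[0,0,0],"hand":0.0},{"translation":[0,0,-0.24],"rot":[0,0,0],"hand":0.0},{"translation":[0,0,-0.24],"rot":[0,0,0],"hand":0.0},{"translation":[0,0,-0.24],"rot":[0,0,0],"hand":0.0},{"translation":[0,0,-0.24],"rot":[0,0,0],"hand":0.0}]'
python3 -m crank '[{"translation":[0,0,0],"rot":[0,0,0],"hand":0.0},{"translation":[0,0,0],"rot":[0,0,0],"hand":0.0},{"translation":[0,0,0.02],"rot":[0,0,0],"hand":0.0},{"translation":[0,0,0.06],"rot":[0,0,0],"hand":0.0},{"translation":[0,0,0.12],"rot":[0,0,0],"hand":0.0},{"translation":[0,0,0.2],"rot":[0,0,0],"hand":0.0},{"translation":[0,0,0.28],"rot":[0,0,0],"hand":0.0},{"translation":[0,0,0.36],"rot":[0,0,0],"hand":0.0}]'
python3 -c "
from plant import bot;s=bot.state();print(s['position'],s['tcp_rot'],s['joint_pos'].round(2))"
```

```text
time: 31.15
position: [0.7141, 0.0735, 0.0514]
tcp_rot: [0.761, 0.649, -0.0, -0.0]
wrist_force: [-6.4, 0.2, 6.3]
grip_width: 0.0139
grip_force: 30.0
time: 31.95
position: [0.7151, 0.0732, 0.1246]
tcp_rot: [0.761, 0.649, 0.0, 0.0]
wrist_force: [-0.0, 0.8, -5.5]
grip_width: 0.0136
grip_force: 30.0
[0.71508589 0.07317697 0.12463523] [7.60952069e-01 6.48807891e-01 4.33019309e-04 2.86706240e-04] [-0.13  0.69 -0.08  1.69  0.08  0.77 -0.41]
```

```bash
python3 -m crank '[{"translation":[0,0,0.03],"rot":[0,0,0],"hand":0},{"translation":[0,0,0.08],"rot":[0,0,0],"hand":0},{"translation":[0,0,0.15],"rot":[0,0,0],"hand":0},{"translation":[0,0,0.22],"rot":[0,0,0],"hand":0},{"translation":[0,0,0.3],"rot":[0,0,0],"hand":0},{"translation":[0,-0.02,0.36],"rot":[0,0,0.01],"hand":0},{"translation":[-0.01,-0.05,0.39],"rot":[0,0,0.03],"hand":0},{"translation":[-0.03,-0.09,0.4],"rot":[0,0,0.05],"hand":0}]'
python3 -m crank '[{"translation":[-0.03,-0.05,0],"rot":[0,0,0.03],"hand":0},{"translation":[-0.07,-0.1,0],"rot":[0,0,0.06],"hand":0},{"translation":[-0.1,-0.15,0],"rot":[0,0,0.09],"hand":0},{"translation":[-0.14,-0.2,0],"rot":[0,0,0.12],"hand":0},{"translation":[-0.17,-0.25,0],"rot":[0,0,0.15],"hand":0},{"translation":[-0.21,-0.3,0],"rot":[0,0,0.18],"hand":0},{"translation":[-0.24,-0.35,0],"rot":[0,0,0.21],"hand":0},{"translation":[-0.28,-0.4,0],"rot":[0,0,0.24],"hand":0}]'
python3 -m crank '[{"translation":[-0.03,-0.05,0],"rot":[0,0,0.03],"hand":0},{"translation":[-0.07,-0.1,0],"rot":[0,0,0.06],"hand":0},{"translation":[-0.1,-0.15,0],"rot":[0,0,0.09],"hand":0},{"translation":[-0.14,-0.2,0],"rot":[0,0,0.12],"hand":0},{"translation":[-0.17,-0.25,0],"rot":[0,0,0.15],"hand":0},{"translation":[-0.21,-0.3,0],"rot":[0,0,0.18],"hand":0},{"translation":[-0.24,-0.35,0],"rot":[0,0,0.21],"hand":0},{"translation":[-0.28,-0.4,0],"rot":[0,0,0.24],"hand":0}]'
python3 - <<'E'
from meas import *
s=bot.state();print(s['position'],s['tcp_rot'],s['joint_pos'].round(2))
im,K,T=cap('wrist','w7')
E
```

```text
time: 32.75
position: [0.7094, 0.0551, 0.2043]
tcp_rot: [0.734, 0.679, 0.001, 0.001]
wrist_force: [0.1, -0.3, -5.8]
grip_width: 0.0136
grip_force: 30.0
time: 33.55
position: [0.6527, -0.0257, 0.2033]
tcp_rot: [0.594, 0.805, 0.0, 0.0]
wrist_force: [-0.0, 1.0, -5.1]
grip_width: 0.0136
grip_force: 30.0
time: 34.35
position: [0.5968, -0.1058, 0.2034]
tcp_rot: [0.433, 0.902, -0.0, 0.0]
wrist_force: [0.4, -0.3, -6.5]
grip_width: 0.0142
grip_force: 30.0
[ 0.59676372 -0.1057789   0.203381  ] [ 4.32607066e-01  9.01582432e-01 -8.92406602e-05  4.86826254e-04] [ 0.31  0.49 -0.33  1.88  0.22  0.8   0.54]
```

View pics/w7.png

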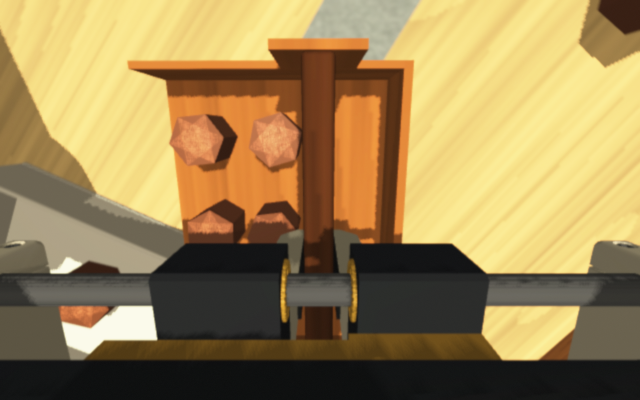

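The offcuts are still standing in the held tray, at (203,140), (275,140), (215,222) and (272,222). I'll carry on.

```bash
python3 -m crank '[{"translation":[-0.03,-0.05,0],"rot":[0,0,0.03],"hand":0},{"translation":[-0.07,-0.1,0],"rot":[0,0,0.06],"hand":0},{"translation":[-0.1,-0.15,0],"rot":[0,0,0.09],"hand":0},{"translation":[-0.14,-0.2,0],"rot":[0,0,0.12],"hand":0},{"translation":[-0.17,-0.25,0],"rot":[0,0,0.15],"hand":0},{"translation":[-0.21,-0.3,0],"rot":[0,0,0.18],"hand":0},{"translation":[-0.24,-0.35,0],"rot":[0,0,0.21],"hand":0},{"translation":[-0.28,-0.4,0],"rot":[0,0,0.23],"hand":0}]'
python3 -m crank '[{"translation":[-0.03,-0.05,0],"rot":[0,0,0.03],"hand":0},{"translation":[-0.07,-0.1,0],"rot":[0,0,0.06],"hand":0},{"translation":[-0.1,-0.15,0],"rot":[0,0,0.09],"hand":0},{"translation":[-0.14,-0.2,0],"rot":[0,0,0.12],"hand":0},{"translation":[-0.17,-0.25,0],"rot":[0,0,0.15],"hand":0},{"translation":[-0.21,-0.3,0],"rot":[0,0,0.17],"hand":0},{"translation":[-0.25,-0.35,-0.01],"rot":[0,0,0.18],"hand":0},{"translation":[-0.27,-0.38,-0.03],"rot":[0,0,0.184],"hand":0}]'
python3 - <<'E'
from ik import *
s=bot.state();print(s['position'],s['tcp_rot'],s['joint_pos'].round(2))
b=R.from_quat(s['tcp_rot']).apply([0,1,0]);b=np.arctan2(b[1],b[0])+np.pi;print('beta',np.degrees(b))
q=s['joint_pos'];m=np.array([np.cos(b),np.sin(b),0]);tub=np.array([.456,-.3895,0]);edge=tub-.03*m+[0,0,.10]
ax=np.cross([0,0,1],m);print('axis',ax.round(3))
P0=np.array(s['position'])
for th in range(0,73,8):
    P,r=pose(b,np.radians(th),edge,1);q,e,a=ik(q,P,r);print(th,((P-P0)/.2).round(3),(ax*th/90).round(3),q.round(2),round(e,3),round(a,1))
E
```

```text
time: 35.2
position: [0.541, -0.1854, 0.2032]
tcp_rot: [0.264, 0.964, -0.0, 0.0]
wrist_force: [0.2, -0.5, -6.4]
grip_width: 0.0137
grip_force: 30.0
time: 36.0
position: [0.4863, -0.2621, 0.1971]
tcp_rot: [0.124, 0.992, -0.001, 0.0]
wrist_force: [-0.3, -0.2, -5.4]
grip_width: 0.0137
grip_force: 30.0
[ 0.48631231 -0.26206743  0.19714927] [ 1.23698357e-01  9.92319704e-01 -5.34165018e-04  1.88474521e-04] [ 0.76  0.46 -0.51  2.    0.33  0.76  1.37]
beta 255.78879546274624
axis [ 0.969 -0.245  0.   ]
0 [ 0.008 -0.007 -0.261] [ 0. -0.  0.] [ 0.72  0.53 -0.47  2.04  0.38  0.66  1.32] 0.0 0.0
8 [-0.001 -0.042 -0.193] [ 0.086 -0.022  0.   ] [ 0.91  0.56 -0.6   1.99  0.25  0.71  1.51] 0.0 0.0
16 [-0.012 -0.086 -0.132] [ 0.172 -0.044  0.   ] [ 1.07  0.61 -0.7   1.93  0.15  0.79  1.67] 0.0 0.0
24 [-0.025 -0.138 -0.077] [ 0.259 -0.065  0.   ] [ 1.19  0.68 -0.77  1.86  0.06  0.88  1.79] 0.0 0.0
32 [-0.04  -0.196 -0.03 ] [ 0.345 -0.087  0.   ] [ 1.29  0.75 -0.83  1.79 -0.    0.97  1.89] 0.0 0.0
40 [-0.056 -0.261  0.008] [ 0.431 -0.109  0.   ] [ 1.35  0.84 -0.86  1.72 -0.05  1.07  1.96] 0.0 0.0
48 [-0.074 -0.33   0.036] [ 0.517 -0.131  0.   ] [ 1.4   0.93 -0.89  1.65 -0.1   1.18  2.01] 0.0 0.0
56 [-0.092 -0.402  0.055] [ 0.603 -0.153  0.   ] [ 1.44  1.02 -0.9   1.58 -0.14  1.28  2.05] 0.0 0.0
64 [-0.111 -0.475  0.062] [ 0.689 -0.175  0.   ] [ 1.46  1.11 -0.91  1.5  -0.18  1.38  2.08] 0.0 0.0
72 [-0.129 -0.549  0.059] [ 0.776 -0.196  0.   ] [ 1.48  1.2  -0.92  1.43 -0.22  1.48  2.1 ] 0.0 0.0
```

```bash
python3 -m crank '[{"translation":[0,0,-0.06],"rot":[0,0,0],"hand":0},{"translation":[0.005,-0.005,-0.14],"rot":[0,0,0],"hand":0},{"translation":[0.008,-0.007,-0.22],"rot":[0,0,0],"hand":0},{"translation":[0.008,-0.007,-0.26],"rot":[0,0,0],"hand":0},{"translation":[0.004,-0.024,-0.23],"rot":[0.04,-0.01,0],"hand":0},{"translation":[-0.001,-0.042,-0.193],"rot":[0.086,-0.022,0],"hand":0},{"translation":[-0.006,-0.064,-0.16],"rot":[0.13,-0.033,0],"hand":0},{"translation":[-0.012,-0.086,-0.132],"rot":[0.172,-0.044,0],"hand":0}]'
python3 -m crank '[{"translation":[-0.006,-0.026,0.03],"rot":[0.043,-0.01,0],"hand":0},{"translation":[-0.013,-0.052,0.055],"rot":[0.087,-0.021,0],"hand":0},{"translation":[-0.02,-0.08,0.08],"rot":[0.13,-0.032,0],"hand":0},{"translation":[-0.028,-0.11,0.102],"rot":[0.173,-0.043,0],"hand":0},{"translation":[-0.036,-0.142,0.122],"rot":[0.216,-0.054,0],"hand":0},{"translation":[-0.044,-0.175,0.14],"rot":[0.259,-0.065,0],"hand":0},{"translation":[-0.053,-0.21,0.155],"rot":[0.302,-0.076,0],"hand":0},{"translation":[-0.062,-0.244,0.168],"rot":[0.345,-0.087,0],"hand":0}]'
python3 -m crank '[{"translation":[-0.009,-0.036,0.01],"rot":[0.043,-0.011,0],"hand":0},{"translation":[-0.018,-0.072,0.019],"rot":[0.086,-0.022,0],"hand":0},{"translation":[-0.028,-0.108,0.023],"rot":[0.129,-0.033,0],"hand":0},{"translation":[-0.037,-0.145,0.026],"rot":[0.172,-0.044,0],"hand":0},{"translation":[-0.046,-0.182,0.025],"rot":[0.215,-0.054,0],"hand":0},{"translation":[-0.055,-0.219,0.023],"rot":[0.259,-0.065,0],"hand":0},{"translation":[-0.055,-0.219,0.023],"rot":[0.259,-0.065,0],"hand":0},{"translation":[-0.055,-0.219,0.023],"rot":[0.259,-0.065,0],"hand":0}]'
python3 - <<'E'
from meas import *
s=bot.state();print(s['position'],s['tcp_rot'],s['joint_pos'].round(2))
a=cap('scene')[0];b=cap('side')[0]
cv2.imwrite('pics/dump.png',cv2.resize(np.vstack([a[140:320,40:360],b[180:360,270:590]])[:,:,::-1],None,fx=1.65,fy=1.65))
E
```

```text
time: 36.8
position: [0.485, -0.2781, 0.1706]
tcp_rot: [0.122, 0.983, 0.139, 0.018]
wrist_force: [-0.5, -0.5, -5.9]
grip_width: 0.0139
grip_force: 30.0
time: 37.6
position: [0.4723, -0.3279, 0.2034]
tcp_rot: [0.113, 0.906, 0.404, 0.051]
wrist_force: [0.3, -0.6, -4.0]
grip_width: 0.0136
grip_force: 30.0
time: 38.4
position: [0.4614, -0.3705, 0.2077]
tcp_rot: [0.1, 0.803, 0.583, 0.073]
wrist_force: [1.1, 0.4, -2.6]
grip_width: 0.0137
grip_force: 30.0
[ 0.46143778 -0.37054805  0.20767034] [0.10012209 0.80312925 0.58282647 0.07261042] [ 1.48  1.13 -0.96  1.54 -0.27  1.4   2.08]
```

View pics/dump.png

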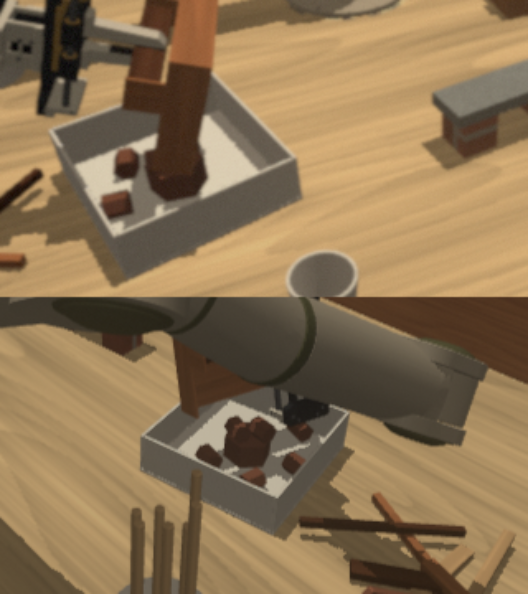

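The tray is empty (wrist force fell by about 2.7 N, the offcuts' weight). The side view shows all six in the block's tub: four around the block at (208,455), (252,478), (293,462) and (300,432), and two lying on it at (235,425) and (262,430). I'll raise and level the tray.

```bash
python3 -m crank '[{"translation":[0,0,0.05],"rot":[0,0,0],"hand":0},{"translation":[0,0.02,0.12],"rot":[0,0,0],"hand":0},{"translation":[0,0.05,0.2],"rot":[0,0,0],"hand":0},{"translation":[0,0.08,0.28],"rot":[-0.06,0.015,0],"hand":0},{"translation":[0,0.12,0.35],"rot":[-0.12,0.03,0],"hand":0},{"translation":[0,0.16,0.4],"rot":[-0.18,0.045,0],"hand":0},{"translation":[0,0.2,0.4],"rot":[-0.24,0.06,0],"hand":0},{"translation":[0,0.24,0.4],"rot":[-0.3,0.075,0],"hand":0}]'
python3 -m crank '[{"translation":[0,0.04,0],"rot":[-0.06,0.015,0],"hand":0},{"translation":[0,0.08,0],"rot":[-0.12,0.03,0],"hand":0},{"translation":[0,0.12,0],"rot":[-0.18,0.045,0],"hand":0},{"translation":[0,0.16,0],"rot":[-0.24,0.06,0],"hand":0},{"translation":[0,0.2,0],"rot":[-0.3,0.075,0],"hand":0},{"translation":[0,0.24,0],"rot":[-0.36,0.09,0],"hand":0},{"translation":[0,0.28,0],"rot":[-0.389,0.098,0],"hand":0},{"translation":[0,0.3,0],"rot":[-0.389,0.098,0],"hand":0}]'
python3 -c "
from h import *
s=bot.state();print(s['position'],R.from_quat(s['tcp_rot']).as_matrix().round(3).tolist(),s['joint_pos'].round(2))"
```

```text
time: 39.3
position: [0.4611, -0.3212, 0.2907]
tcp_rot: [0.113, 0.921, 0.371, 0.048]
wrist_force: [0.6, -0.7, -3.7]
grip_width: 0.014
grip_force: 30.0
time: 40.1
position: [0.4613, -0.2581, 0.2906]
tcp_rot: [0.12, 0.99, 0.069, 0.01]
wrist_force: [-0.1, -0.2, -2.8]
grip_width: 0.0141
grip_force: 30.0
[ 0.4613329  -0.25809675  0.29060441] [[-0.971, 0.236, 0.036], [0.238, 0.962, 0.134], [-0.003, 0.139, -0.99]] [ 1.07  0.4  -0.79  1.9   0.17  0.97  1.55]
```

```bash
python3 -m crank '[{"translation":[0.01,0.05,0],"rot":[-0.04,0.01,0],"hand":0},{"translation":[0.03,0.12,0],"rot":[-0.087,0.022,0],"hand":0},{"translation":[0.06,0.2,0],"rot":[-0.087,0.022,0],"hand":0},{"translation":[0.09,0.3,0],"rot":[-0.087,0.022,0],"hand":0},{"translation":[0.12,0.4,0],"rot":[-0.087,0.022,0],"hand":0},{"translation":[0.15,0.5,0],"rot":[-0.087,0.022,0],"hand":0},{"translation":[0.18,0.58,0],"rot":[-0.087,0.022,0],"hand":0},{"translation":[0.2,0.64,0],"rot":[-0.087,0.022,0],"hand":0}]'
python3 -m crank '[{"translation":[0.02,0.07,0],"rot":[0,0,-0.05],"hand":0},{"translation":[0.04,0.16,0],"rot":[0,0,-0.1],"hand":0},{"translation":[0.07,0.26,0],"rot":[0,0,-0.16],"hand":0},{"translation":[0.1,0.36,0],"rot":[0,0,-0.22],"hand":0},{"translation":[0.13,0.46,0],"rot":[0,0,-0.28],"hand":0},{"translation":[0.17,0.58,0],"rot":[0,0,-0.34],"hand":0},{"translation":[0.21,0.7,0],"rot":[0,0,-0.4],"hand":0},{"translation":[0.24,0.78,0],"rot":[0,0,-0.45],"hand":0}]'
python3 -m crank '[{"translation":[0.005,0.06,0],"rot":[0,0,-0.05],"hand":0},{"translation":[0.01,0.12,0],"rot":[0,0,-0.11],"hand":0},{"translation":[0.015,0.18,0],"rot":[0,0,-0.17],"hand":0},{"translation":[0.02,0.22,0],"rot":[0,0,-0.23],"hand":0},{"translation":[0.02,0.22,0],"rot":[0,0,-0.28],"hand":0},{"translation":[0.02,0.22,0],"rot":[0,0,-0.32],"hand":0},{"translation":[0.02,0.22,0],"rot":[0,0,-0.32],"hand":0},{"translation":[0.02,0.22,0],"rot":[0,0,-0.32],"hand":0}]'
python3 - <<'E'
from h import *
s=bot.state();M=R.from_quat(s['tcp_rot']).as_matrix();print(s['position'],M.round(4).tolist(),s['joint_pos'].round(2))
im,K,T=cap('wrist');a=cap('scene')[0];b=cap('side')[0]
cv2.imwrite('pics/st1.png',cv2.resize(np.vstack([im[0:240,80:480],np.hstack([a[140:320,60:260],b[200:380,330:530]])])[:,:,::-1],None,fx=1.4,fy=1.4))
E
```

```text
time: 40.9
position: [0.5007, -0.1333, 0.2886]
tcp_rot: [0.123, 0.992, 0.001, 0.0]
wrist_force: [-0.6, 0.1, -2.7]
grip_width: 0.0139
grip_force: 30.0
time: 41.7
position: [0.5489, 0.0231, 0.2885]
tcp_rot: [0.46, 0.888, 0.0, -0.0]
wrist_force: [-0.7, -0.3, -3.0]
grip_width: 0.0138
grip_force: 30.0
time: 42.5
position: [0.5528, 0.0652, 0.2884]
tcp_rot: [0.665, 0.747, -0.0, 0.0]
wrist_force: [0.1, -0.6, -2.8]
grip_width: 0.0137
grip_force: 30.0
[0.55276471 0.06521597 0.2883784 ] [[-0.1163, 0.9932, -0.0001], [0.9932, 0.1163, -0.0008], [-0.0008, -0.0002, -1.0]] [ 0.14  0.36 -0.49  1.89  0.2   0.95 -0.32]
```

View pics/st1.png

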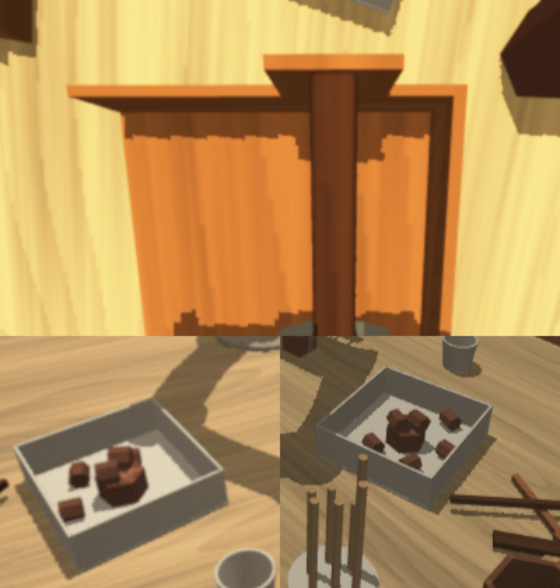

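The picture shows an empty tray held level, and all six offcuts plus the block in the tub. I'll check how the tray sits in the hand.

```bash
python3 - <<'E'
from h import *
im,K,T=load('wrist');s=bot.state();P=np.array(s['position']);M=R.from_quat(s['tcp_rot']).as_matrix()
X,Y=M[:,1],M[:,0];u=P[2]-.0514
for n,p,z in[('bar end',(318,39),u+.085),('back corner',(412.5,61),u+.045),('mouth corner',(129,61),u+.045),('mouth floor',(80+147/1.4,330/1.4),u+.005)]:
    q=ray(p,K,T,z)-P;print(n,(q@X+.025).round(4),(q@Y).round(4))
X2=np.array([.9936,.1132]);print((np.array([.528,.0705])+.025*X2-P[:2])/.2)
E
```

```text
bar end 0.0251 0.1005
back corner 0.0743 0.1004
mouth corner -0.0733 0.1002
mouth floor -0.0726 -0.0106
[-0.00039274  0.04074345]
```

```bash
python3 -m crank '[{"translation":[0,0.02,-0.08],"rot":[0,0,0],"hand":0},{"translation":[0,0.041,-0.2],"rot":[0,0,0],"hand":0},{"translation":[0,0.041,-0.35],"rot":[0,0,0],"hand":0},{"translation":[0,0.041,-0.5],"rot":[0,0,0],"hand":0},{"translation":[0,0.041,-0.62],"rot":[0,0,0],"hand":0},{"translation":[0,0.041,-0.7],"rot":[0,0,0],"hand":0},{"translation":[0,0.041,-0.74],"rot":[0,0,0],"hand":0},{"translation":[0,0.041,-0.75],"rot":[0,0,0],"hand":0}]'
python3 -m crank '[{"translation":[0,0,-0.01],"rot":[0,0,0],"hand":0},{"translation":[0,0,-0.015],"rot":[0,0,0],"hand":0},{"translation":[0,0,-0.02],"rot":[0,0,0],"hand":0},{"translation":[0,0,-0.025],"rot":[0,0,0],"hand":0},{"translation":[0,0,-0.03],"rot":[0,0,0],"hand":0},{"translation":[0,0,-0.03],"rot":[0,0,0],"hand":0},{"translation":[0,0,-0.03],"rot":[0,0,0],"hand":0},{"translation":[0,0,-0.03],"rot":[0,0,0],"hand":0}]'
```

```text
time: 43.45
position: [0.5528, 0.0736, 0.1378]
tcp_rot: [0.665, 0.747, -0.001, 0.0]
wrist_force: [-0.4, -0.1, -3.6]
grip_width: 0.0139
grip_force: 30.0
time: 44.25
position: [0.553, 0.0736, 0.1325]
tcp_rot: [0.665, 0.747, -0.0, 0.001]
wrist_force: [0.5, -0.3, -3.4]
grip_width: 0.0139
grip_force: 30.0
```

```bash
python3 -m crank '[{"translation":[0,0,-0.002],"rot":[0,0,0],"hand":0},{"translation":[0,0,-0.004],"rot":[0,0,0],"hand":0},{"translation":[0,0,-0.006],"rot":[0,0,0],"hand":0},{"translation":[0,0,-0.007],"rot":[0,0,0],"hand":0},{"translation":[0,0,-0.008],"rot":[0,0,0],"hand":0},{"translation":[0,0,-0.008],"rot":[0,0,0],"hand":0},{"translation":[0,0,-0.008],"rot":[0,0,0],"hand":0},{"translation":[0,0,-0.008],"rot":[0,0,0],"hand":0}]'
```

```text
time: 45.05
position: [0.5531, 0.0736, 0.1313]
tcp_rot: [0.665, 0.747, -0.0, 0.001]
wrist_force: [-1.0, -0.8, 6.7]
grip_width: 0.0141
grip_force: 30.0
```

Contact made. I'll release and retract straight up, opening symmetrically.

```bash
python3 -m crank '[{"translation":[0,0,0.003],"rot":[0,0,0],"hand":0.2},{"translation":[0,0,0.003],"rot":[0,0,0],"hand":0.4},{"translation":[0,0,0.003],"rot":[0,0,0],"hand":0.5},{"translation":[0,0,0.003],"rot":[0,0,0],"hand":0.5},{"translation":[0,0,0.003],"rot":[0,0,0],"hand":0.5},{"translation":[0,0,0.003],"rot":[0,0,0],"hand":0.5},{"translation":[0,0,0.05],"rot":[0,0,0],"hand":0.5},{"translation":[0,0,0.12],"rot":[0,0,0],"hand":0.5}]'
python3 -m crank '[{"translation":[0,0,0.1],"rot":[0,0,0],"hand":0.5},{"translation":[0,0,0.2],"rot":[0,0,0],"hand":0.5},{"translation":[0,-0.05,0.35],"rot":[0,0,0],"hand":0.5},{"translation":[0,-0.15,0.5],"rot":[0,0,0],"hand":0.5},{"translation":[0,-0.25,0.65],"rot":[0,0,0],"hand":0.5},{"translation":[0,-0.35,0.75],"rot":[0,0,0],"hand":0.5},{"translation":[0,-0.45,0.8],"rot":[0,0,0],"hand":0.5},{"translation":[0,-0.5,0.8],"rot":[0,0,0],"hand":0.5}]'
python3 - <<'E'
from meas import *
im,K,T=cap('wrist');a=cap('scene')[0]
cv2.imwrite('pics/fin.png',cv2.resize(np.vstack([im[0:240,100:560],a[120:340,60:520]])[:,:,::-1],None,fx=1.3,fy=1.3))
E
```

```text
time: 45.85
position: [0.5526, 0.0736, 0.1551]
tcp_rot: [0.665, 0.747, -0.001, 0.0]
wrist_force: [0.2, -0.1, 0.6]
grip_width: 0.0465
grip_force: 0.0
time: 46.65
position: [0.5536, -0.028, 0.3175]
tcp_rot: [0.666, 0.746, 0.001, 0.002]
wrist_force: [-0.5, 0.8, -0.4]
grip_width: 0.0461
grip_force: 0.0
```

View pics/fin.png

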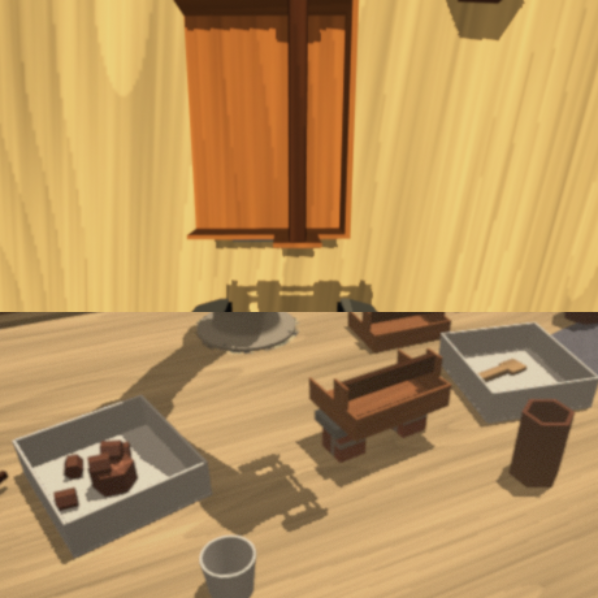

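The tray stands on the plank. The tub holds the block and the offcuts, and the tool, cup and beaker are unmoved. One numeric check of the placing:

```bash
python3 - <<'E'
from meas import *
im,K,T=load('wrist')
c=np.array([.528,.0705]);t=np.radians(6.5);X=np.array([np.cos(t),np.sin(t)]);Y=np.array([-X[1],X[0]])
for n,p,z in[('mouth c',(246,182),.125),('back c',(369,182),.125),('bar end',(329,188),.165),('back far',(100+357/1.3,2),.125),('plank end?',(290,190),.08),('plank left',(266,190),.08),('plank right?',(312,190),.08)]:
    d=ray(p,K,T,z)[:2]-c;print(n,(d@X).round(4),(d@Y).round(4))
print(im[184:196,290].tolist())
print(len(im),[im[188,x].tolist() for x in range(258,320,4)])
E
```

```text
mouth c -0.0703 -0.0974
back c 0.0759 -0.0974
bar end 0.0268 -0.0967
back far 0.0741 0.0924
plank end? -0.0223 -0.1163
plank left -0.0546 -0.1163
plank right? 0.0073 -0.1163
[[131, 90, 58], [102, 85, 61], [113, 92, 58], [122, 97, 56], [124, 98, 55], [126, 99, 56], [148, 116, 65], [200, 161, 92], [224, 184, 106], [228, 190, 109], [229, 191, 109], [229, 191, 110]]
400 [[235, 200, 117], [229, 191, 110], [145, 115, 64], [123, 98, 55], [121, 96, 53], [116, 92, 52], [129, 102, 57], [125, 99, 55], [124, 98, 55], [119, 95, 53], [122, 96, 54], [130, 103, 58], [129, 102, 58], [174, 105, 47], [184, 104, 43], [181, 101, 41]]
```

```bash
python3 -c "
from plant import bot;print(bot.finish_job())"
```

```text
the job is handed in; nothing more can be done
None
```

I handed the job in: all six offcuts are in the tub with the clay block, and the empty tray is upright on the plank, centred to within about 3 mm and square by my camera measurements, but with its mouth facing away from the robot or towards it as it was set down unverified beyond that check.

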